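# Clear the tea away and open the descaler's safety cap

## Task

The coffee machine is due for descaling. First, so that no acid can drip on the tea, set the box of tea bags flat in the open drawer of the little drawer unit and slide the drawer fully shut; then open the descaler bottle: press its safety cap down, keep it pressed while you twist it anticlockwise about a fifth of a turn, and lift it off. Leave the bottle standing upright where it is and the other things alone, and do not lay the wet cap on the worktop: finish still holding it level, about 6 cm above where it sat, right over the open neck.

Things in the scene. Friction and masses are not known exactly. Their poses are not given: they have to be found in the camera images.
- tea_box: Closed cardboard box of tea bags, black, loose, 68 x 133 x 66 mm (solid up to 63 mm), about 0.11 kg, lying flat on the left of the worktop, beside the bottle. Origin: centre of its underside; x across its 68 mm width (grasp it across this, from above), y along its 133 mm length, z up.
- tea_drawer_drawer0 (a joint): Opening of the one drawer of the low wooden drawer unit (270 deep, 210 wide, 110 mm high, fixed, two round canisters on top) right of the coffee machine. Metres: 0 = fully shut, grows as it comes out towards the robot, at most 0.19; starts at 0.165 to 0.185. 1 to 2 N of friction; it stays where it is left, no catch.
- drawer_floor (a point): Centre of the drawer's inner floor (moves with it), 22 mm above the worktop; x points into the unit (the drawer opens to -x), y left, z up. Inside it reaches 112 mm either way in x and 84 mm in y; walls 66 mm above the floor, front panel 11 mm higher. From above only x < (opening - 0.1185 m) is open; the unit, 110 mm high, covers the rest.
- tea_drawer_drawer0_handle (a point): Middle of the drawer's bar handle, a level steel bar 105 mm long along y, 35 mm in front of the drawer's front panel, about 72 mm above the worktop; axes as drawer_floor. Pushing this bar along +x shuts the drawer.
- descaler: White oblong plastic bottle of descaler, 62 x 96 mm, 146 mm to the shoulder, 0.6 to 0.95 kg, loose, standing on the left of the worktop. Origin: centre of its underside, under the neck's axis; x across the 62 mm, y along the 96 mm, z up. It need not be held: pressing on the cap keeps it from turning along.
- neck (a point): Centre of the bottle's mouth, hidden under the cap, 172.5 mm above the bottle's underside. The neck is 33 mm wide with two bayonet tracks, 44 mm over them, above a flat collar of 55 mm diameter whose top is 150 mm above the underside.
- cap: Grey ribbed push-and-turn cap, 53 mm diameter, 38 mm high, 42 g. Origin: centre of its lower rim, 157.5 mm above the bottle's underside while locked; axes then as the bottle's. Locked by a sprung bayonet: it cannot turn (3 degrees of play) or be pulled off. Pressing starts at 6 N, takes about 11 N at 5 mm, hard stop at 7.5 mm. Clockwise is blocked.
- cap_top (a point): Centre of the cap's flat top, 38 mm above its origin. Grasp the upper 20 mm from above, press 5 to 7 mm down and, while it is down, turn anticlockwise seen from above: from 50 degrees on (best 70 to 80, at most 140) the lugs are free and it lifts straight off; let up sooner, it springs up and stays caught.
- coffee_machine_front (a point): Foot of the coffee machine's front, on the worktop, at the front edge of its drip tray. The machine (170 wide, 345 deep, 424 mm high, fixed) stands behind this point (+x), its upper part from 23 mm behind it: carry things and swing the gripper in front of it. Wall cabinets begin 100 mm behind this point, 430 mm above the worktop.
- lemon: Bystander: yellow lemon, 78 x 55 x 56 mm. Origin: centre of its underside.
- mug: Bystander: white mug with dark stripes, 90 x 120 x 88 mm, standing under a thin fixed rod that carries a hanging bag: the rod runs level, 400 mm above the worktop, from (x 0.29, y -0.43) to (x 0.79, y -0.10); keep the arm clear of it and of the fridge to its right. Origin: centre of its underside.
- honey_jar: Bystander: glass jar with a screw lid, 58 x 62 x 86 mm, no part of the job. Origin: centre of its underside.
- keys: Bystander: bunch of keys, flat, 104 x 115 x 8 mm. Origin: centre of its underside.
- fork: Bystander: fork on the chopping board, 193 x 26 x 15 mm. Origin: centre of its underside.
- teaspoon: Bystander: teaspoon, 132 x 26 x 9 mm. Origin: centre of its underside.
Things that resemble listed ones, but are neither listed nor needed, are in the scene too. Several things have the shape of the cap; the one meant has the colours described above.

How it is judged:
By the outcome, as a careful person would: the job done as asked, in the order asked, and still so for the second after the job is handed in, while the arm keeps its last pose, push and grip.
It also fails if it takes over 72 s, if anything falls off the work surface, if the arm or the gripper's body presses on something with over 40 N, if the wrist force passes 120 N, or if a joint passes its speed limit or range.

## Robot

A 6-joint arm with a two-finger parallel gripper is mounted at the origin on a cart in front of the work surface, level with it; the furniture and walls round the work are solid. World frame = base frame: x ahead of the robot, y to its left, z up, the work surface at z = 0. Lengths are in m, angles in rad, forces in N, time in s.
With the tool pointing down it reaches from about 0.3 to 0.875 m from the base axis. Payload 6.4 kg.
Tool frame: the origin (TCP) lies at the very end of the fingers, on their centre line; the grasp point (between the pads) lies 19 mm behind it (ctrl.tcp_to_grasp is the distance from the TCP to the grasp point, in m); z points along the fingers, y is the direction in which the jaws open and shut (so a half turn about z gives the same grasp; the last joint's range is limited). The gripper opens to 85 mm and grips with 20 to 120 N. Pads are 22 mm wide; open, the fingers measure 114 mm over their backs; the gripper's body (76 mm by 85 mm) begins 54 mm behind the grasp point. The pads swing forward as they close: fully open they stand 13 mm farther back than shut.
Start: joints at [0.949, 0.181, 1.607, -0, 1.354, -0.206], TCP at [0.232, 0.526, 0.231] pointing down, gripper open.
Joint ranges: [-2.99, 2.99], [-0.89, 2.07], [0.3, 2.58], [-1.14, 4.28], [0, 2.63], [-3.12, 3.12]. Speed limits (rad/s): [2.57, 2.57, 3.01, 3.14, 3.14, 3.14].

## Interface

Orientations are given as a unit quaternion [w, x, y, z].
In Python, from bench import ctrl gives the robot as it stands. The module is installed in compiled form; this text tells all that it offers.
- The arm moves only by the tool drive_tool, never from a script. Its argument "deltas" is a list of rows, each an object with "slide": the shift along the tool's x, y, z as a fraction of full scale, a list of three; "delta_rot": the turn, a rotation vector about the tool's x, y, z as a fraction of full scale, a list of three; "hand": the opening, from 0 (shut) to 1 (fully open). In form: [{"slide": [tx, ty, tz], "delta_rot": [wx, wy, wz], "hand": hand}, ...]. A call has exactly 5 rows; each row shifts and turns the commanded pose from where the row before left it, along the tool's axes as they then stand; what a row does not reach is not made up. Full scale, the value 1, is 50 mm for a shift and 180 degrees for a turn. A row lasts 1/8 s, in which the tool goes at most 62.5 mm and 10.7 degrees, less where a joint would pass 70% of its speed; a pose out of reach is approached as far as the arm can. A call with a number of a shift or a turn outside -1 to 1 is refused whole. A call with a gripper value outside its range is refused whole. The fingers move at their own pace and stop on an object; the grip force is fixed at half the most. Time passes only in rows, so rows that do not move let the fingers close, or fill a call up. It gives the time, the measured TCP pose, the force and the opening at its end, in the units of the state.
- ctrl.get_obs(): the state, without advancing time (a new reading comes with each control period).
- ctrl.camera(name): name is "side" or "top"; returns a dict with "frame" (420x560x3 uint8, red, green, blue), "mtx" (3x3 intrinsics, pixels), "R" (3x3) and "t" (3): a world point X has camera coordinates R X + t. Camera axes: x right, y down, z forward; pixel columns grow to the right and rows downward; lengths in m; the calibration is good to about 2 mm. A picture is of the moment at which its call begins. There is no depth.
- ctrl.hand_in(): hands the job in, once; it reports no verdict.
The state is a dict: "time_s": time; "q": joint angles; "dq": joint speeds; "joint_efforts": joint torques, N m; "eef_pos": TCP position; "eef_rot": TCP orientation; "wrist_force": force on the tool from outside, world axes, zero at the start; "torque": the same for the moment, N m; "opening": opening from 0.0 (shut) to 1.0 (fully open).
Only numpy, scipy, OpenCV 4.12 (cv2) and the standard library are available. Lean on these libraries where they do the work, as an engineer would, in place of code of your own. Each camera call takes 0.05 s, during which the arm holds its last target.

## Working session

There is one attempt and no reset: what is moved stays moved. The work goes in short steps, Python scripts to look and compute and a tool call to move; the robot and the scene stay as the last step left them, time stands still between calls to the robot, and variables do not carry over. Pictures are saved under pics/ and viewed, and the job is handed in when it is done.

Besides the shell and the picture viewer there is one more tool, called in YAML: its name, and indented under it one key for each argument. drive_tool: Moves the arm, as the interface text tells. Its arguments: {"type":"object","properties":{"deltas":{"type":"array","items":{"type":"object","properties":{"slide":{"type":"array","items":{"type":"number"}},"delta_rot":{"type":"array","items":{"type":"number"}},"hand":{"type":"number"}}}}},"required":["deltas"]}

```bash
mkdir -p pics; python3 - <<'E'
from bench import ctrl
import cv2, json, numpy as np
for n in ("side","top"):
    c=ctrl.camera(n); cv2.imwrite(f"pics/{n}0.png",cv2.cvtColor(c["frame"],cv2.COLOR_RGB2BGR))
    print(n,np.round(c["mtx"],1).tolist(),np.round(c["R"],3).tolist(),np.round(c["t"],3).tolist())
print(ctrl.get_obs(), ctrl.tcp_to_grasp)
E
```

```text
side [[468.2, 0.0, 274.9], [0.0, 468.2, 205.8], [0.0, 0.0, 1.0]] [[0.365, -0.931, 0.014], [-0.632, -0.259, -0.73], [0.684, 0.258, -0.683]] [-0.083, 0.466, 1.198]
top [[446.9, 0.0, 280.7], [0.0, 446.9, 203.0], [0.0, 0.0, 1.0]] [[0.236, -0.972, -0.001], [-0.759, -0.184, -0.625], [0.607, 0.148, -0.781]] [0.002, 0.532, 1.479]
{'time_s': 0.1, 'q': array([ 9.48699162e-01,  1.81494615e-01,  1.60790877e+00,  2.15487465e-05,
        1.35382602e+00, -2.06300422e-01]), 'dq': array([-0.00036845, -0.00258924, -0.00101301,  0.00065153, -0.00053793,
       -0.00091081]), 'joint_efforts': array([-7.66497706e-04, -4.45879662e+01, -3.52238989e+01, -3.99390237e-04,
        4.24835933e-03, -5.78458548e-05]), 'eef_pos': array([0.23193027, 0.52559693, 0.23045822]), 'eef_rot': array([-3.38989998e-04,  2.06406192e-01,  9.78466052e-01, -7.44937037e-04]), 'wrist_force': array([ 0.44525256, -0.26161908, -0.04680974]), 'torque': array([ 0.03319227, -0.00241149,  0.01349601]), 'opening': 0.9995518814160996} 0.0187
```

View pics/side0.png

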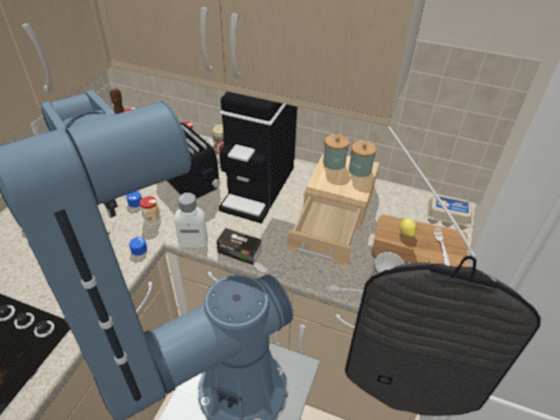

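View pics/top0.png

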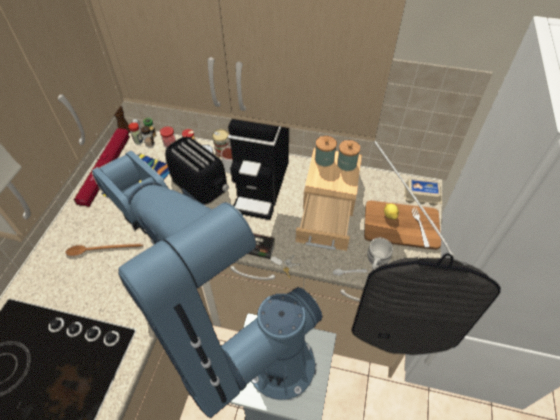

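The side view shows the bottle with its grey cap at (188,202), the black tea box at (239,247), the open drawer at about (325,225) and two blue caps at (138,245) and (134,199). The toaster and coffee machine are also black, but they are not the box. In the top view the arm hides the bottle. I'll enlarge both views.

```bash
python3 - <<'E'
import cv2
s=cv2.imread("pics/side0.png");t=cv2.imread("pics/top0.png")
cv2.imwrite("pics/s_a.png",cv2.resize(s[180:280,120:280],None,fx=5,fy=5,interpolation=cv2.INTER_CUBIC))
cv2.imwrite("pics/s_b.png",cv2.resize(s[180:280,260:400],None,fx=5.5,fy=5.5,interpolation=cv2.INTER_CUBIC))
cv2.imwrite("pics/t_b.png",cv2.resize(t[170:290,230:390],None,fx=5,fy=5,interpolation=cv2.INTER_CUBIC))
E
```

```text
(no output)
```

View pics/s_a.png

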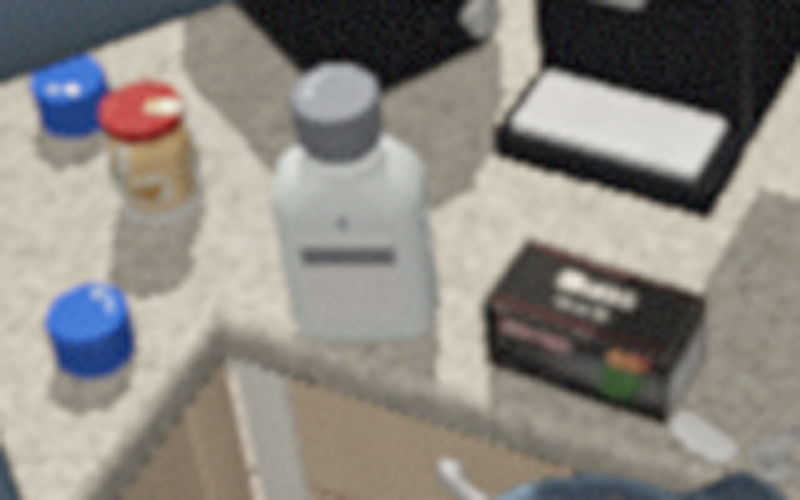

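View pics/s_b.png

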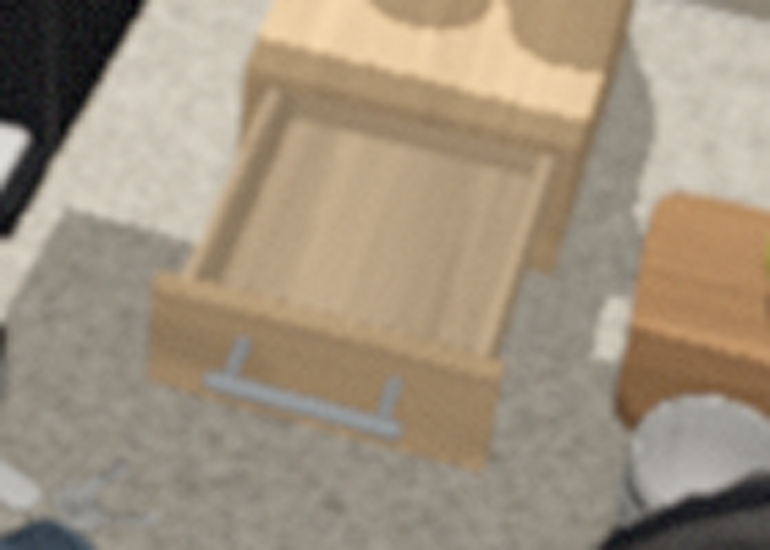

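View pics/t_b.png

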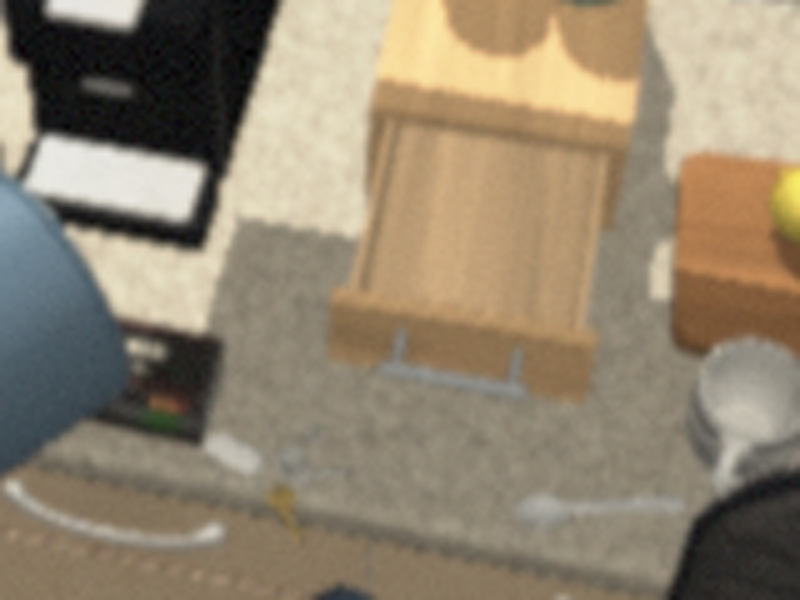

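The cap candidates in the side view are grey at (187,202), blue at (138,245) and blue at (134,199). The grey ribbed one on the white bottle is the one meant, and the crop confirms it. Next I'll measure positions from these corners.

```bash
cat > h.py <<'E'
import numpy as np
from bench import ctrl
import cv2
from scipy.optimize import least_squares
def cams(*n): return {k:ctrl.camera(k) for k in n}
def onplane(c,uv,z):
    uv=np.atleast_2d(uv).astype(float)
    d=np.c_[uv,np.ones(len(uv))]@np.linalg.inv(c["mtx"]).T@c["R"]
    o=-c["R"].T@c["t"]
    return o+d*((z-o[2])/d[:,2])[:,None]
def proj(c,X):
    X=np.atleast_2d(X); p=(X@c["R"].T+c["t"])@c["mtx"].T
    return p[:,:2]/p[:,2:]
E
python3 - <<'E'
from h import *
C=cams("side","top"); s,t=C["side"],C["top"]
A=lambda L:np.array(L)/5+[120,180]
B=lambda L:np.array(L)/5.5+[260,180]
T=lambda L:np.array(L)/5+[230,170]
np.set_printoptions(precision=4,suppress=True)
top=onplane(s,A([(490,305),(530,243),(705,295),(670,372)]),0.066); print("tea top FL BL BR FR",top)
print("tea bottom FL FR",onplane(s,A([(492,362),(665,415)]),0))
print("tea top cam, BR",onplane(t,T([(220,340)]),0.066))
print("cap top",onplane(s,A([(337,92)]),0.1955))
print("bottle bottom",onplane(s,A([(300,333),(432,335)]),0))
print("handle s",onplane(s,B([(207,380),(400,432)]),0.072))
print("handle t",onplane(t,T([(382,370),(522,390)]),0.072))
print("panel top L R s",onplane(s,B([(155,278),(502,365)]),0.099))
print("panel top L R t",onplane(t,T([(332,290),(598,333)]),0.099))
print("unit top front L,R s",onplane(s,B([(250,50),(590,125)]),0.110))
print("unit top front L,R t",onplane(t,T([(375,90),(637,132)]),0.110))
print("machine front s",onplane(s,A([(500,145),(705,210)]),0))
E
```

```text
tea top FL BL BR FR [[0.3812 0.254  0.066 ]
 [0.4399 0.2544 0.066 ]
 [0.4404 0.1316 0.066 ]
 [0.3728 0.1267 0.066 ]]
tea bottom FL FR [[0.3892 0.2616 0.    ]
 [0.3905 0.139  0.    ]]
tea top cam, BR [[0.4379 0.1348 0.066 ]]
cap top [[0.4007 0.3578 0.1955]]
bottle bottom [[0.3642 0.3902 0.    ]
 [0.3955 0.3088 0.    ]]
handle s [[ 0.4388  0.0079  0.072 ]
 [ 0.4429 -0.1038  0.072 ]]
handle t [[ 0.4363  0.0081  0.072 ]
 [ 0.4435 -0.0976  0.072 ]]
panel top L R s [[ 0.4778  0.0545  0.099 ]
 [ 0.4878 -0.1467  0.099 ]]
panel top L R t [[ 0.4808  0.0573  0.099 ]
 [ 0.4892 -0.1452  0.099 ]]
unit top front L,R s [[ 0.6744  0.0644  0.11  ]
 [ 0.6872 -0.1479  0.11  ]]
unit top front L,R t [[ 0.6756  0.0647  0.11  ]
 [ 0.6816 -0.1477  0.11  ]]
machine front s [[0.5766 0.3484 0.    ]
 [0.5714 0.1867 0.    ]]
```

```bash
python3 - <<'E'
from h import *
np.set_printoptions(precision=4,suppress=True)
C=cams("side","top"); s,t=C["side"],C["top"]
print("cam pos",-s["R"].T@s["t"],-t["R"].T@t["t"])
A=lambda L:np.array(L)/5+[120,180]
w,l,h=.034,.0665,.066
loc=np.array([(-w,l,h),(w,l,h),(w,-l,h),(-w,l,0),(-w,-l,0)]) 
obs=A([(488,303),(530,242),(706,297),(492,362),(667,417)])
def f(p):
    c,q=np.cos(p[2]),np.sin(p[2]); R=np.array([[c,-q,0],[q,c,0],[0,0,1]])
    return (proj(s,loc@R.T+[p[0],p[1],0])-obs).ravel()
r=least_squares(f,[.41,.195,0]); print(r.x,np.degrees(r.x[2]),r.fun.reshape(-1,2))
# overlay
im=cv2.cvtColor(s["frame"],cv2.COLOR_RGB2BGR)
big=cv2.resize(im[180:280,120:400],None,fx=2.8,fy=2.8,interpolation=cv2.INTER_CUBIC)
def dr(X,col):
    p=((proj(s,X)-[120,180]+.5)*2.8).astype(int); cv2.polylines(big,[p.reshape(-1,1,2)],False,col,1)
p=r.x;c,q=np.cos(p[2]),np.sin(p[2]); R=np.array([[c,-q,0],[q,c,0],[0,0,1]])
for z in (0,h):
    dr(np.array([(-w,l,z),(w,l,z),(w,-l,z),(-w,-l,z),(-w,l,z)])@R.T+[p[0],p[1],0],(0,255,255))
a=np.linspace(0,6.3,40)
for z,rr in ((.1955,.0265),(.1575,.0265)):
    dr(np.c_[.4007+rr*np.cos(a),.3578+rr*np.sin(a),z+0*a],(0,0,255))
# drawer: floor centre guess
yaw=.04;c,q=np.cos(yaw),np.sin(yaw);Rd=np.array([[c,-q,0],[q,c,0],[0,0,1]]);o=np.array([.6055,-.041,.022])
for z in (0,.066): dr(np.array([(-.112,.084,z),(.112,.084,z),(.112,-.084,z),(-.112,-.084,z),(-.112,.084,z)])@Rd.T+o,(0,255,0))
for op in(.175,): dr(np.array([(op-.1185,.105,.088),(op-.1185,-.105,.088)])@Rd.T+o,(255,0,0))
cv2.imwrite("pics/ov.png",big)
E
```

```text
cam pos [-0.4941 -0.2656  1.1597] [-0.4943 -0.1185  1.4873]
[ 0.4153  0.1949 -0.0245] -1.4057730612886008 [[-1.6763 -0.6781]
 [-0.2203 -2.5344]
 [ 1.85   -1.5858]
 [-1.0253  1.2942]
 [ 1.0636  2.9315]]
```

View pics/ov.png

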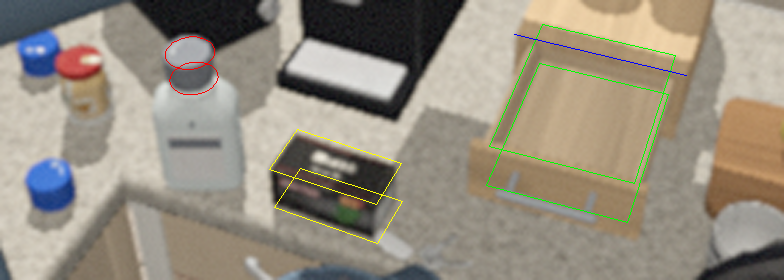

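```bash
python3 - <<'E'
from h import *
s=cv2.imread("pics/side0.png")
im=cv2.resize(s[222:268,208:268],None,fx=12,fy=12,interpolation=cv2.INTER_NEAREST)
for i in range(0,60,10): cv2.putText(im,str(208+i),(i*12,10),0,.4,(0,255,0),1); cv2.line(im,(i*12,0),(i*12,552),(0,255,0),1)
for i in range(0,46,10): cv2.putText(im,str(222+i),(0,i*12+10),0,.4,(0,255,0),1); cv2.line(im,(0,i*12),(720,i*12),(0,255,0),1)
cv2.imwrite("pics/box.png",im)
im=cv2.resize(s[190:230,170:230],None,fx=12,fy=12,interpolation=cv2.INTER_NEAREST)
for i in range(0,60,10): cv2.putText(im,str(170+i),(i*12,10),0,.4,(0,0,255),1); cv2.line(im,(i*12,0),(i*12,552),(0,255,0),1)
for i in range(0,40,10): cv2.putText(im,str(190+i),(0,i*12+10),0,.4,(0,0,255),1); cv2.line(im,(0,i*12),(720,i*12),(0,255,0),1)
cv2.imwrite("pics/cap.png",im)
E
```

```text
(no output)
```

View pics/box.png

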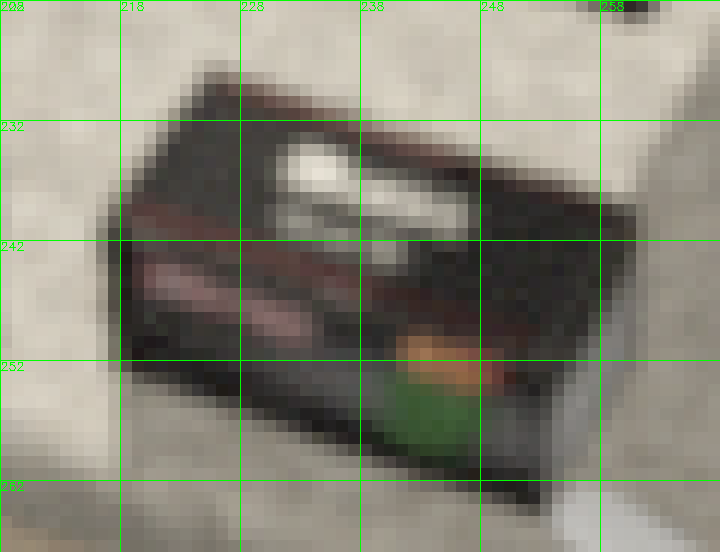

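View pics/cap.png

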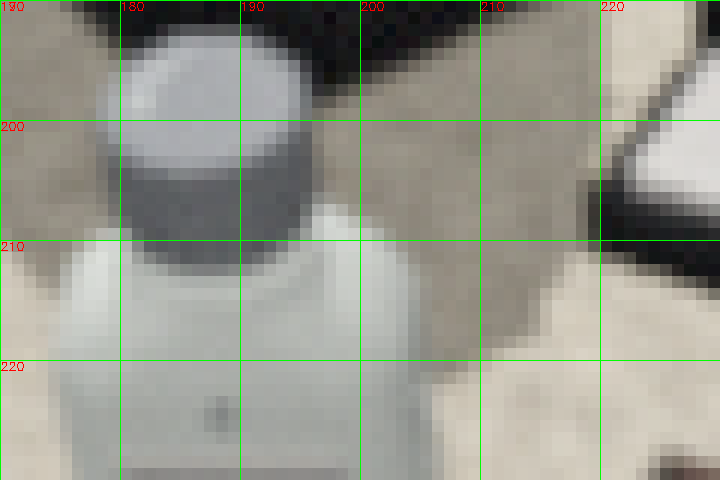

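```bash
python3 - <<'E'
from h import *
np.set_printoptions(precision=4,suppress=True)
s=ctrl.camera("side")
loc=np.array([(-1,1,1),(1,1,1),(1,-1,1),(-1,-1,1),(-1,1,0),(-1,-1,0)])
obs=np.array([(217.3,239),(225.3,227.3),(260.7,239.3),(254.5,252),(217.3,252.3),(253.2,264.2)])
def f(p,full=True):
    c,q=np.cos(p[2]),np.sin(p[2]); R=np.array([[c,-q,0],[q,c,0],[0,0,1]])
    d=p[3:6] if len(p)>3 else [.034,.0665,.066]
    return (proj(s,(loc*d)@R.T+[p[0],p[1],0])-obs).ravel()
for x0 in ([.41,.195,0],[.41,.195,0,.034,.0665,.066]):
    r=least_squares(f,x0,loss="soft_l1"); print(r.x,r.fun.reshape(-1,2))
print(onplane(s,[(186.8,198.0),(177.8,199),(196,199)],.1955))
E
```

```text
[ 0.4172  0.197  -0.0329] [[-1.6906  0.1626]
 [ 0.3154 -2.0988]
 [ 1.9832 -1.9493]
 [-0.9051  0.0563]
 [-0.2326  0.6359]
 [ 0.7422  1.5839]]
[ 0.4168  0.198  -0.0327  0.0287  0.0644  0.0613] [[-0.5655  0.259 ]
 [-0.1403  0.1545]
 [ 0.3681 -0.026 ]
 [-1.1093 -0.3139]
 [ 0.7545 -0.2835]
 [ 0.5179  0.2035]]
[[0.4016 0.3604 0.1955]
 [0.3872 0.3834 0.1955]
 [0.4083 0.3323 0.1955]]
```

```bash
cat >> h.py <<'E'
from scipy.spatial.transform import Rotation as Ro
import sys
def target_R(yaw):  # tool down, tool y along world angle yaw
    y=np.array([np.cos(yaw),np.sin(yaw),0]); z=np.array([0,0,-1.]); x=np.cross(y,z)
    return Ro.from_matrix(np.c_[x,y,z])
def plan(wps,start=None):
    """wps: list of (x,y,z,yaw,nrows). prints rows"""
    o=ctrl.get_obs(); q=o["eef_rot"]
    p=np.array(o["eef_pos"]); R=Ro.from_quat([q[1],q[2],q[3],q[0]])
    if start is not None: p=np.array(start[:3]);R=target_R(start[3])
    k=0
    for x,y,z,yaw,n in wps:
        T=target_R(yaw); rv=(R.inv()*T).as_rotvec(); dp=np.array([x,y,z])-p
        for i in range(n):
            sl=R.inv().apply(dp/n)/.05; rr=rv/n/np.pi
            print(k,"slide",np.round(sl,3).tolist(),"rot",np.round(rr,4).tolist(), "!!" if abs(sl).max()>1 or np.linalg.norm(dp/n)>.0625 or np.linalg.norm(rv/n)>np.radians(10.7) else "")
            R=R*Ro.from_rotvec(rv/n); k+=1
            if k%5==0: print("--")
        p=np.array([x,y,z]);R=T
E
python3 - <<'E'
from h import *
plan([(.30,.42,.26,.6,4),(.417,.197,.20,-.033,6)])
E
```

```text
0 slide [-0.524, -0.348, -0.145] rot [-0.0, 0.0, 0.0442] 
1 slide [-0.567, -0.272, -0.145] rot [-0.0, 0.0, 0.0442] 
2 slide [-0.599, -0.191, -0.145] rot [-0.0, 0.0, 0.0442] 
3 slide [-0.62, -0.106, -0.145] rot [-0.0, 0.0, 0.0442] 
4 slide [-0.834, -0.098, 0.2] rot [0.0, 0.0, 0.0336] 
--
5 slide [-0.839, -0.009, 0.2] rot [0.0, 0.0, 0.0336] 
6 slide [-0.836, 0.079, 0.2] rot [0.0, 0.0, 0.0336] 
7 slide [-0.823, 0.167, 0.2] rot [0.0, 0.0, 0.0336] 
8 slide [-0.801, 0.252, 0.2] rot [0.0, 0.0, 0.0336] 
9 slide [-0.77, 0.335, 0.2] rot [0.0, 0.0, 0.0336] 
--
```

drive_tool:
  deltas:
    - {"slide": [-0.52,-0.35,-0.15],"delta_rot": [0,0,0.044],"hand": 1}
    - {"slide": [-0.57,-0.27,-0.15],"delta_rot": [0,0,0.044],"hand": 1}
    - {"slide": [-0.6,-0.19,-0.15],"delta_rot": [0,0,0.044],"hand": 1}
    - {"slide": [-0.62,-0.11,-0.15],"delta_rot": [0,0,0.044],"hand": 1}
    - {"slide": [-0.83,-0.1,0.2],"delta_rot": [0,0,0.034],"hand": 1}

```text
time_s: 0.98
eef_pos: [0.3205, 0.3829, 0.2528]
eef_rot: [0.001, 0.513, 0.858, 0.002]
wrist_force: [-0.1, -0.0, -1.3]
opening: 1.0
```

drive_tool:
  deltas:
    - {"slide": [-0.84,-0.01,0.2],"delta_rot": [0,0,0.034],"hand": 1}
    - {"slide": [-0.84,0.08,0.2],"delta_rot": [0,0,0.034],"hand": 1}
    - {"slide": [-0.82,0.17,0.2],"delta_rot": [0,0,0.034],"hand": 1}
    - {"slide": [-0.8,0.25,0.2],"delta_rot": [0,0,0.034],"hand": 1}
    - {"slide": [-0.77,0.33,0.2],"delta_rot": [0,0,0.034],"hand": 1}

```text
time_s: 1.6
eef_pos: [0.4169, 0.1957, 0.2012]
eef_rot: [0.0, 0.722, 0.692, 0.0]
wrist_force: [0.3, 0.1, 0.5]
opening: 1.002
```

```bash
python3 - <<'E'
from h import *
C=cams("side","top")
a=cv2.resize(C["side"]["frame"][150:280,150:280],None,fx=3,fy=3,interpolation=cv2.INTER_CUBIC)
b=cv2.resize(C["top"]["frame"][150:280,180:310],None,fx=3,fy=3,interpolation=cv2.INTER_CUBIC)
cv2.imwrite("pics/m1.png",cv2.cvtColor(np.hstack([a,b]),cv2.COLOR_RGB2BGR))
plan([(.417,.197,.10,-.033,3),(.417,.197,.024,-.033,2)])
E
```

```text
0 slide [0.022, -0.002, 0.669] rot [-0.0001, 0.0001, -0.0013] 
1 slide [0.021, -0.002, 0.669] rot [-0.0001, 0.0001, -0.0013] 
2 slide [0.021, -0.003, 0.669] rot [-0.0001, 0.0001, -0.0013] 
3 slide [0.0, 0.0, 0.76] rot [0.0, 0.0, 0.0] 
4 slide [0.0, 0.0, 0.76] rot [0.0, 0.0, 0.0] 
--
```

View pics/m1.png

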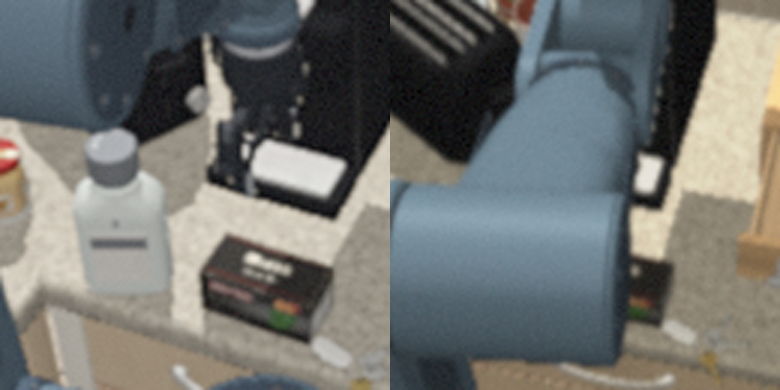

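The side view still shows the box whole at about (239,244), with the open fingers above and behind it at about (228,200). I'll go down to just above the box top and look again.

drive_tool:
  deltas:
    - {"slide": [0.02,0,0.6],"delta_rot": [0,0,-0.001],"hand": 1}
    - {"slide": [0.02,0,0.6],"delta_rot": [0,0,-0.001],"hand": 1}
    - {"slide": [0.02,0,0.6],"delta_rot": [0,0,-0.001],"hand": 1}
    - {"slide": [0,0,0.5],"delta_rot": [0,0,0],"hand": 1}
    - {"slide": [0,0,0],"delta_rot": [0,0,0],"hand": 1}

```text
time_s: 2.33
eef_pos: [0.4146, 0.2, 0.0848]
eef_rot: [-0.001, 0.717, 0.697, -0.002]
wrist_force: [0.0, -0.3, 0.3]
opening: 1.002
```

```bash
python3 - <<'E'
from h import *
C=cams("side")
a=cv2.resize(C["side"]["frame"][190:280,190:290],None,fx=6,fy=6,interpolation=cv2.INTER_CUBIC)
cv2.imwrite("pics/m2.png",cv2.cvtColor(a,cv2.COLOR_RGB2BGR))
print(ctrl.get_obs()["eef_pos"])
E
```

```text
[0.41587339 0.2002352  0.08614969]
```

View pics/m2.png

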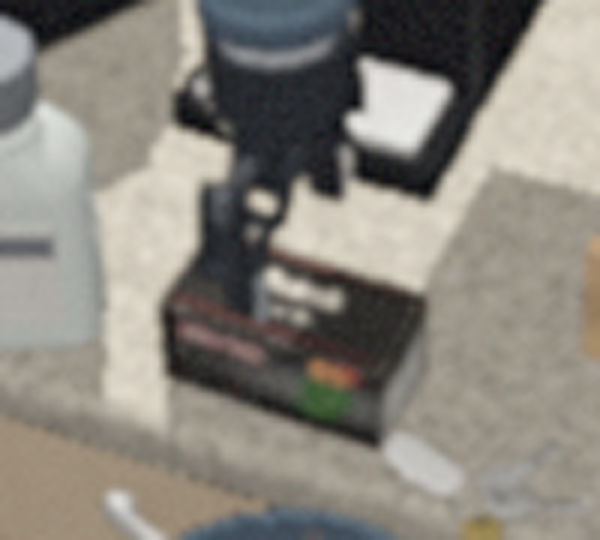

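```bash
python3 - <<'E'
from h import *
s=ctrl.camera("side")
p=ctrl.get_obs()["eef_pos"]
for dx in (-.0425,-.057,.0425,.057):
    for z in (p[2],p[2]+.013): print(dx,round(z,3),((proj(s,[p[0]+dx,p[1],z])-190)*6+3).round())
# box edge under finger at y=.2 : front top, back top
for x in (.383,.451): print(x,((proj(s,[x,.2,.066])-190)*6+3).round())
E
```

```text
-0.0425 0.087 [[256. 320.]]
-0.0425 0.1 [[255. 302.]]
-0.057 0.087 [[244. 339.]]
-0.057 0.1 [[243. 322.]]
0.0425 0.087 [[324. 211.]]
0.0425 0.1 [[323. 194.]]
0.057 0.087 [[335. 193.]]
0.057 0.1 [[334. 176.]]
0.383 [[266. 335.]]
0.451 [[319. 248.]]
```

drive_tool:
  deltas:
    - {"slide": [-0.03,0.01,0.35],"delta_rot": [0,0,0],"hand": 1}
    - {"slide": [-0.02,0.01,0.35],"delta_rot": [0,0,0],"hand": 1}
    - {"slide": [0,0,0.3],"delta_rot": [0,0,0],"hand": 1}
    - {"slide": [0,0,0.22],"delta_rot": [0,0,0],"hand": 1}
    - {"slide": [0,0,0],"delta_rot": [0,0,0],"hand": 1}

```text
time_s: 3.05
eef_pos: [0.417, 0.1973, 0.0248]
eef_rot: [-0.0, 0.717, 0.697, -0.001]
wrist_force: [-0.8, -0.0, 0.1]
opening: 1.002
```

drive_tool:
  deltas:
    - {"slide": [0,0,0],"delta_rot": [0,0,0],"hand": 0.4}
    - {"slide": [0,0,0],"delta_rot": [0,0,0],"hand": 0.4}
    - {"slide": [0,0,0],"delta_rot": [0,0,0],"hand": 0.4}
    - {"slide": [0,0,0],"delta_rot": [0,0,0],"hand": 0.4}
    - {"slide": [0,0,0],"delta_rot": [0,0,0],"hand": 0.4}

```text
time_s: 3.68
eef_pos: [0.4182, 0.1975, 0.026]
eef_rot: [0.0, 0.717, 0.697, 0.001]
wrist_force: [-0.3, 0.3, 6.8]
opening: 0.783
```

drive_tool:
  deltas:
    - {"slide": [0,0,-0.2],"delta_rot": [0,0,0],"hand": 0.4}
    - {"slide": [0,0,-0.5],"delta_rot": [0,0,0],"hand": 0.4}
    - {"slide": [0,0,-0.8],"delta_rot": [0,0,0],"hand": 0.4}
    - {"slide": [0,0,-0.8],"delta_rot": [0,0,0],"hand": 0.4}
    - {"slide": [0,0,-0.5],"delta_rot": [0,0,0],"hand": 0.4}

```text
time_s: 4.3
eef_pos: [0.4178, 0.1975, 0.1676]
eef_rot: [0.001, 0.717, 0.697, 0.001]
wrist_force: [-0.1, -0.6, -1.0]
opening: 0.783
```

```bash
python3 - <<'E'
from h import *
C=cams("side")
a=cv2.resize(C["side"]["frame"][150:280,170:400],None,fx=3.4,fy=3.4,interpolation=cv2.INTER_CUBIC)
cv2.imwrite("pics/m3.png",cv2.cvtColor(a,cv2.COLOR_RGB2BGR))
print(ctrl.get_obs()["eef_pos"],ctrl.get_obs()["wrist_force"])
plan([(.43,.04,.16,.035,4),(.53,-.04,.16,.035,3),(.575,-.042,.16,.035,1)])
E
```

```text
[0.41951703 0.19784931 0.17037488] [1.6269224  1.04254267 0.82030834]
0 slide [-0.787, 0.075, 0.051] rot [0.0005, -0.0001, -0.0051] 
1 slide [-0.789, 0.062, 0.051] rot [0.0005, -0.0001, -0.0051] 
2 slide [-0.789, 0.05, 0.052] rot [0.0005, -0.0001, -0.0051] 
3 slide [-0.79, 0.037, 0.052] rot [0.0005, -0.0001, -0.0051] 
4 slide [-0.556, 0.648, 0.0] rot [0.0, 0.0, 0.0] 
--
5 slide [-0.556, 0.648, 0.0] rot [0.0, 0.0, 0.0] 
6 slide [-0.556, 0.648, 0.0] rot [0.0, 0.0, 0.0] 
7 slide [-0.071, 0.898, 0.0] rot [0.0, 0.0, 0.0]
```

View pics/m3.png

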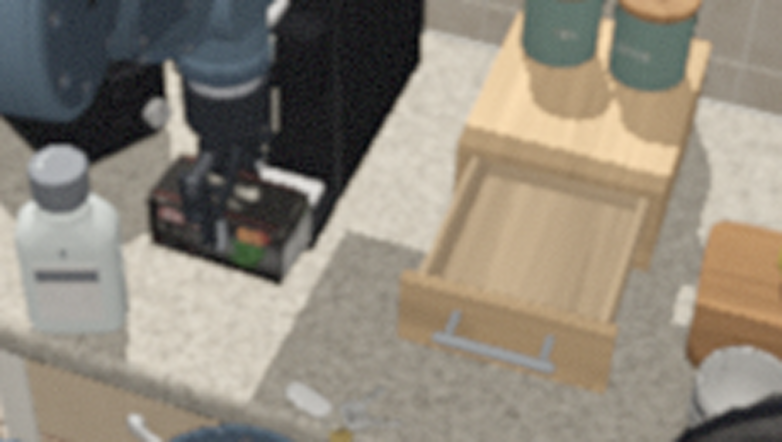

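```bash
python3 - <<'E'
from h import *
s=ctrl.camera("side")
A=lambda L:np.array(L)/3.4-.35+[170,150]
print(onplane(s,A([(153,238),(280,279)]),.145),onplane(s,A([(150,197),(183,155),(315,198)]),.145+.064))
E
```

```text
[[0.39382076 0.26570394 0.145     ]
 [0.39015889 0.13929838 0.145     ]] [[0.38210629 0.2574497  0.209     ]
 [0.44227668 0.25503405 0.209     ]
 [0.43526842 0.12438594 0.209     ]]
```

drive_tool:
  deltas:
    - {"slide": [-0.79,0.08,0.05],"delta_rot": [0,0,-0.005],"hand": 0.4}
    - {"slide": [-0.79,0.06,0.05],"delta_rot": [0,0,-0.005],"hand": 0.4}
    - {"slide": [-0.79,0.05,0.05],"delta_rot": [0,0,-0.005],"hand": 0.4}
    - {"slide": [-0.79,0.04,0.05],"delta_rot": [0,0,-0.005],"hand": 0.4}
    - {"slide": [-0.56,0.65,0],"delta_rot": [0,0,0],"hand": 0.4}

```text
time_s: 5.03
eef_pos: [0.4592, 0.0114, 0.1534]
eef_rot: [-0.002, 0.696, 0.718, -0.001]
wrist_force: [0.5, 1.2, -0.5]
opening: 0.783
```

drive_tool:
  deltas:
    - {"slide": [-0.56,0.65,0],"delta_rot": [0,0,0],"hand": 0.4}
    - {"slide": [-0.56,0.65,0],"delta_rot": [0,0,0],"hand": 0.4}
    - {"slide": [-0.07,0.5,0],"delta_rot": [0,0,0],"hand": 0.4}
    - {"slide": [0,0.4,0],"delta_rot": [0,0,0],"hand": 0.4}
    - {"slide": [0,0,0],"delta_rot": [0,0,0],"hand": 0.4}

```text
time_s: 5.65
eef_pos: [0.5731, -0.0434, 0.1534]
eef_rot: [-0.001, 0.695, 0.719, -0.001]
wrist_force: [0.4, 0.2, -1.8]
opening: 0.783
```

```bash
python3 - <<'E'
from h import *
C=cams("side","top")
a=cv2.resize(C["side"]["frame"][150:270,270:400],None,fx=3,fy=3,interpolation=cv2.INTER_CUBIC)
b=cv2.resize(C["top"]["frame"][130:250,260:390],None,fx=3,fy=3,interpolation=cv2.INTER_CUBIC)
cv2.imwrite("pics/m4.png",cv2.cvtColor(np.hstack([a,b]),cv2.COLOR_RGB2BGR))
o=ctrl.get_obs();print(o["eef_pos"],o["eef_rot"],o["opening"])
E
```

```text
[ 0.57194757 -0.04304354  0.15379396] [-0.00129525  0.69506953  0.71894095 -0.00076491] 0.7860246728156572
```

View pics/m4.png

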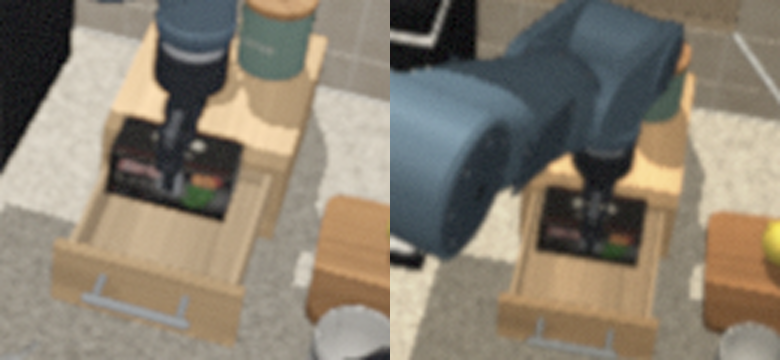

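```bash
python3 - <<'E'
from h import *
s=ctrl.camera("side"); t=ctrl.camera("top")
B=lambda L:np.array(L)/5.5-.4+[260,180]
T=lambda L:np.array(L)/5-.4+[230,170]
print(onplane(s,B([(288,95),(540,155),(205,283),(487,352)]),.088).round(4))
print(onplane(t,T([(392,125),(607,152),(360,293),(580,325)]),.088).round(4))
plan([(.572,-.043,.06,.035,4),(.572,-.043,.048,.035,2)])
E
```

```text
[[ 0.6689  0.0376  0.088 ]
 [ 0.6752 -0.1216  0.088 ]
 [ 0.4962  0.0315  0.088 ]
 [ 0.5055 -0.1335  0.088 ]]
[[ 0.6625  0.0485  0.088 ]
 [ 0.6756 -0.1255  0.088 ]
 [ 0.4923  0.0391  0.088 ]
 [ 0.5025 -0.1293  0.088 ]]
0 slide [0.0, 0.0, 0.473] rot [-0.0001, -0.0, -0.0001] 
1 slide [0.0, -0.0, 0.473] rot [-0.0001, -0.0, -0.0001] 
2 slide [0.0, -0.0, 0.473] rot [-0.0001, -0.0, -0.0001] 
3 slide [0.001, -0.0, 0.473] rot [-0.0001, -0.0, -0.0001] 
4 slide [0.0, 0.0, 0.12] rot [0.0, 0.0, 0.0] 
--
5 slide [0.0, 0.0, 0.12] rot [0.0, 0.0, 0.0]
```

drive_tool:
  deltas:
    - {"slide": [0,0,0.47],"delta_rot": [0,0,0],"hand": 0.4}
    - {"slide": [0,0,0.47],"delta_rot": [0,0,0],"hand": 0.4}
    - {"slide": [0,0,0.47],"delta_rot": [0,0,0],"hand": 0.4}
    - {"slide": [0,0,0.4],"delta_rot": [0,0,0],"hand": 0.4}
    - {"slide": [0,0,0.15],"delta_rot": [0,0,0],"hand": 0.4}

```text
time_s: 6.48
eef_pos: [0.5718, -0.043, 0.0561]
eef_rot: [-0.001, 0.695, 0.719, -0.001]
wrist_force: [-0.3, 0.3, -0.5]
opening: 0.783
```

drive_tool:
  deltas:
    - {"slide": [0,0,0.1],"delta_rot": [0,0,0],"hand": 0.4}
    - {"slide": [0,0,0.05],"delta_rot": [0,0,0],"hand": 0.4}
    - {"slide": [0,0,0],"delta_rot": [0,0,0],"hand": 0.4}
    - {"slide": [0,0,0],"delta_rot": [0,0,0],"hand": 0.4}
    - {"slide": [0,0,0],"delta_rot": [0,0,0],"hand": 0.4}

```text
time_s: 7.1
eef_pos: [0.5736, -0.0435, 0.0501]
eef_rot: [0.0, 0.695, 0.719, 0.0]
wrist_force: [1.0, -0.3, -0.9]
opening: 0.783
```

drive_tool:
  deltas:
    - {"slide": [0,0,0.03],"delta_rot": [0,0,0],"hand": 0.4}
    - {"slide": [0,0,0.03],"delta_rot": [0,0,0],"hand": 0.4}
    - {"slide": [0,0,0],"delta_rot": [0,0,0],"hand": 0.4}
    - {"slide": [0,0,0],"delta_rot": [0,0,0],"hand": 0.4}
    - {"slide": [0,0,0],"delta_rot": [0,0,0],"hand": 0.4}

```text
time_s: 7.72
eef_pos: [0.5745, -0.0435, 0.0481]
eef_rot: [0.001, 0.695, 0.719, 0.001]
wrist_force: [-0.2, 0.6, 5.4]
opening: 0.783
```

Contact at 5.4 N, so the box is on the drawer floor. I'll release it and rise.

drive_tool:
  deltas:
    - {"slide": [0,0,0],"delta_rot": [0,0,0],"hand": 1}
    - {"slide": [0,0,0],"delta_rot": [0,0,0],"hand": 1}
    - {"slide": [0,0,0],"delta_rot": [0,0,0],"hand": 1}
    - {"slide": [0,0,-0.2],"delta_rot": [0,0,0],"hand": 1}
    - {"slide": [0,0,-0.5],"delta_rot": [0,0,0],"hand": 1}

```text
time_s: 8.35
eef_pos: [0.5723, -0.0432, 0.0814]
eef_rot: [-0.001, 0.695, 0.719, -0.001]
wrist_force: [0.6, 1.0, 0.3]
opening: 0.998
```

drive_tool:
  deltas:
    - {"slide": [0,0,-0.8],"delta_rot": [0,0,0],"hand": 1}
    - {"slide": [0,0,-0.8],"delta_rot": [0,0,0],"hand": 1}
    - {"slide": [0,-0.5,-0.5],"delta_rot": [0,0,0],"hand": 1}
    - {"slide": [0,-0.9,0],"delta_rot": [0,0,0],"hand": 0}
    - {"slide": [0,-0.9,0],"delta_rot": [0,0,0],"hand": 0}

```text
time_s: 8.98
eef_pos: [0.4576, -0.0474, 0.1878]
eef_rot: [0.001, 0.695, 0.719, 0.0]
wrist_force: [0.6, -0.3, 1.1]
opening: 0.601
```

```bash
python3 - <<'E'
from h import *
C=cams("side","top")
a=cv2.resize(C["side"]["frame"][150:270,270:400],None,fx=3,fy=3,interpolation=cv2.INTER_CUBIC)
b=cv2.resize(C["top"]["frame"][130:250,260:390],None,fx=3,fy=3,interpolation=cv2.INTER_CUBIC)
cv2.imwrite("pics/m5.png",cv2.cvtColor(np.hstack([a,b]),cv2.COLOR_RGB2BGR))
o=ctrl.get_obs();print(o["eef_pos"],o["eef_rot"],o["opening"])
plan([(.40,-.047,.16,.04,2),(.40,-.047,.06,.04,3)])
E
```

```text
[ 0.45449897 -0.04648335  0.18644406] [-1.18694623e-03  6.95315588e-01  7.18703222e-01 -7.08275484e-04] 0.42616036983723693
0 slide [0.013, -0.544, 0.266] rot [-0.0004, -0.0001, -0.0011] 
1 slide [0.015, -0.544, 0.265] rot [-0.0004, -0.0001, -0.0011] 
2 slide [0.0, 0.0, 0.667] rot [0.0, 0.0, 0.0] 
3 slide [0.0, 0.0, 0.667] rot [0.0, 0.0, 0.0] 
4 slide [0.0, 0.0, 0.667] rot [0.0, 0.0, 0.0] 
--
```

View pics/m5.png

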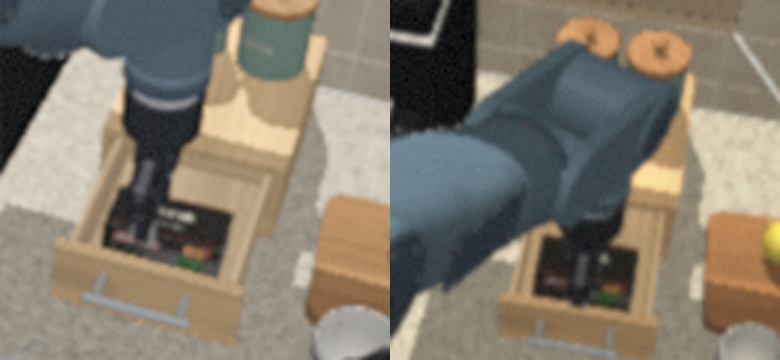

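drive_tool:
  deltas:
    - {"slide": [0.01,-0.6,0.2],"delta_rot": [0,0,-0.001],"hand": 0}
    - {"slide": [0.01,-0.6,0.2],"delta_rot": [0,0,-0.001],"hand": 0}
    - {"slide": [0,0,0.7],"delta_rot": [0,0,0],"hand": 0}
    - {"slide": [0,0,0.7],"delta_rot": [0,0,0],"hand": 0}
    - {"slide": [0,0,0.7],"delta_rot": [0,0,0],"hand": 0}

```text
time_s: 9.7
eef_pos: [0.3997, -0.0489, 0.0617]
eef_rot: [0.001, 0.693, 0.721, 0.0]
wrist_force: [0.3, -0.5, 0.1]
opening: -0.003
```

drive_tool:
  deltas:
    - {"slide": [0,0.2,0],"delta_rot": [0,0,0],"hand": 0}
    - {"slide": [0,0.3,0],"delta_rot": [0,0,0],"hand": 0}
    - {"slide": [0,0.3,0],"delta_rot": [0,0,0],"hand": 0}
    - {"slide": [0,0.3,0],"delta_rot": [0,0,0],"hand": 0}
    - {"slide": [0,0.3,0],"delta_rot": [0,0,0],"hand": 0}

```text
time_s: 10.32
eef_pos: [0.4701, -0.0457, 0.0625]
eef_rot: [0.001, 0.693, 0.721, 0.0]
wrist_force: [-2.2, -0.9, 1.9]
opening: -0.002
```

```bash
python3 - <<'E'
from h import *
C=cams("side","top")
a=cv2.resize(C["side"]["frame"][150:270,270:400],None,fx=3,fy=3,interpolation=cv2.INTER_CUBIC)
b=cv2.resize(C["top"]["frame"][130:250,260:390],None,fx=3,fy=3,interpolation=cv2.INTER_CUBIC)
cv2.imwrite("pics/m6.png",cv2.cvtColor(np.hstack([a,b]),cv2.COLOR_RGB2BGR))
o=ctrl.get_obs();print(o["eef_pos"],o["wrist_force"],o["opening"])
E
```

```text
[ 0.47067108 -0.04583501  0.06241149] [-0.63443493 -0.72803536  0.12414316] 0.0017213964079936055
```

View pics/m6.png

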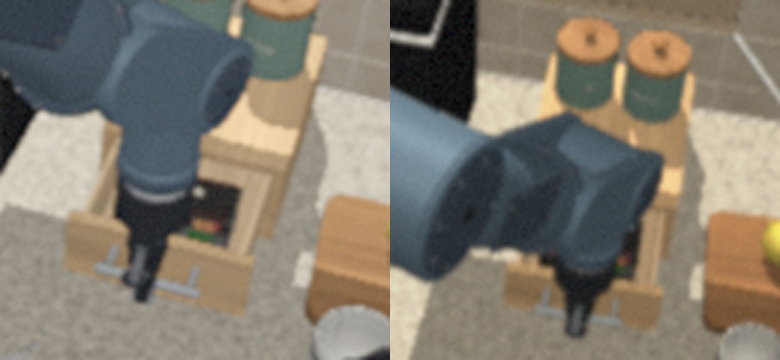

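```bash
python3 - <<'E'
from h import *
C=cams("side","top")
print(onplane(C["side"],[(335,166),(361,174)],.11),onplane(C["top"],[(325,164),(347,169)],.11))
E
```

```text
[[ 0.83608186  0.00614716  0.11      ]
 [ 0.82720754 -0.09230313  0.11      ]] [[ 0.82689566  0.00936018  0.11      ]
 [ 0.82010924 -0.08556809  0.11      ]]
```

drive_tool:
  deltas:
    - {"slide": [0,0.35,0],"delta_rot": [0,0,0],"hand": 0}
    - {"slide": [0,0.35,0],"delta_rot": [0,0,0],"hand": 0}
    - {"slide": [0,0.35,0],"delta_rot": [0,0,0],"hand": 0}
    - {"slide": [0,0.35,0],"delta_rot": [0,0,0],"hand": 0}
    - {"slide": [0,0.3,0],"delta_rot": [0,0,0],"hand": 0}

```text
time_s: 11.15
eef_pos: [0.5526, -0.0421, 0.0612]
eef_rot: [-0.001, 0.693, 0.721, -0.001]
wrist_force: [-1.1, -1.9, -0.7]
opening: -0.0
```

drive_tool:
  deltas:
    - {"slide": [0,0.2,0],"delta_rot": [0,0,0],"hand": 0}
    - {"slide": [0,0.2,0],"delta_rot": [0,0,0],"hand": 0}
    - {"slide": [0,0.2,0],"delta_rot": [0,0,0],"hand": 0}
    - {"slide": [0,0.1,0],"delta_rot": [0,0,0],"hand": 0}
    - {"slide": [0,0,0],"delta_rot": [0,0,0],"hand": 0}

```text
time_s: 11.78
eef_pos: [0.5888, -0.0408, 0.0619]
eef_rot: [0.0, 0.693, 0.721, 0.0]
wrist_force: [-0.2, 0.5, -0.2]
opening: -0.003
```

drive_tool:
  deltas:
    - {"slide": [0,0.08,0],"delta_rot": [0,0,0],"hand": 0}
    - {"slide": [0,0.08,0],"delta_rot": [0,0,0],"hand": 0}
    - {"slide": [0,0,0],"delta_rot": [0,0,0],"hand": 0}
    - {"slide": [0,0,0],"delta_rot": [0,0,0],"hand": 0}
    - {"slide": [0,0,0],"delta_rot": [0,0,0],"hand": 0}

```text
time_s: 12.4
eef_pos: [0.5955, -0.0404, 0.0616]
eef_rot: [-0.001, 0.693, 0.721, -0.001]
wrist_force: [-6.4, -1.2, 1.7]
opening: -0.002
```

drive_tool:
  deltas:
    - {"slide": [0,0.04,0],"delta_rot": [0,0,0],"hand": 0}
    - {"slide": [0,0.02,0],"delta_rot": [0,0,0],"hand": 0}
    - {"slide": [0,0,0],"delta_rot": [0,0,0],"hand": 0}
    - {"slide": [0,0,0],"delta_rot": [0,0,0],"hand": 0}
    - {"slide": [0,0,0],"delta_rot": [0,0,0],"hand": 0}

```text
time_s: 13.02
eef_pos: [0.5959, -0.0403, 0.0614]
eef_rot: [-0.003, 0.693, 0.721, -0.003]
wrist_force: [-14.7, -1.0, 10.9]
opening: -0.005
```

```bash
python3 - <<'E'
from h import *
C=cams("side","top")
a=cv2.resize(C["side"]["frame"][150:270,270:400],None,fx=3,fy=3,interpolation=cv2.INTER_CUBIC)
b=cv2.resize(C["top"]["frame"][130:250,260:390],None,fx=3,fy=3,interpolation=cv2.INTER_CUBIC)
cv2.imwrite("pics/m7.png",cv2.cvtColor(np.hstack([a,b]),cv2.COLOR_RGB2BGR))
o=ctrl.get_obs();print(o["eef_pos"],o["wrist_force"],o["opening"])
E
```

```text
[ 0.59585103 -0.0403646   0.06141552] [-16.24376267  -0.56599046  10.31365632] -0.00010401721414304306
```

View pics/m7.png

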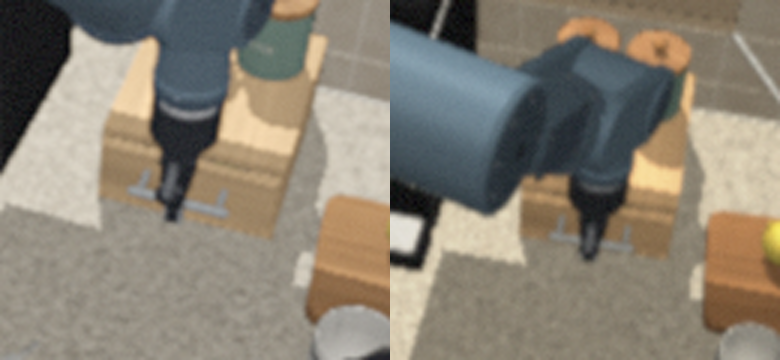

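The drawer panel sits flush with the unit front in both views, at about (325,212) in the side view. There is a firm stop at 15 N, and the handle travelled about 0.175 m. I'll back off.

drive_tool:
  deltas:
    - {"slide": [0,-0.06,0],"delta_rot": [0,0,0],"hand": 0}
    - {"slide": [0,-0.2,0],"delta_rot": [0,0,0],"hand": 0}
    - {"slide": [0,-0.5,0],"delta_rot": [0,0,0],"hand": 0}
    - {"slide": [0,-0.7,-0.3],"delta_rot": [0,0,0],"hand": 0}
    - {"slide": [0,-0.7,-0.7],"delta_rot": [0,0,0],"hand": 0}

```text
time_s: 13.75
eef_pos: [0.4893, -0.0443, 0.1109]
eef_rot: [-0.001, 0.693, 0.721, -0.0]
wrist_force: [0.8, -1.2, 0.5]
opening: -0.004
```

```bash
python3 - <<'E'
from h import *
plan([(.43,0,.20,.035,2),(.40,.22,.265,.0,5),(.4012,.359,.265,0,3)])
E
```

```text
0 slide [0.467, -0.576, -0.889] rot [-0.0003, -0.0002, 0.0008] 
1 slide [0.466, -0.577, -0.89] rot [-0.0003, -0.0002, 0.0008] 
2 slide [0.884, -0.089, -0.26] rot [0.0, 0.0, 0.0022] 
3 slide [0.883, -0.095, -0.26] rot [0.0, 0.0, 0.0022] 
4 slide [0.882, -0.101, -0.26] rot [0.0, 0.0, 0.0022] 
--
5 slide [0.882, -0.108, -0.26] rot [0.0, 0.0, 0.0022] 
6 slide [0.881, -0.114, -0.26] rot [0.0, 0.0, 0.0022] 
7 slide [0.927, 0.008, 0.0] rot [0.0, 0.0, 0.0] 
8 slide [0.927, 0.008, 0.0] rot [0.0, 0.0, 0.0] 
9 slide [0.927, 0.008, 0.0] rot [0.0, 0.0, 0.0] 
--
```

drive_tool:
  deltas:
    - {"slide": [0.47,-0.58,-0.89],"delta_rot": [0,0,0.001],"hand": 1}
    - {"slide": [0.47,-0.58,-0.89],"delta_rot": [0,0,0.001],"hand": 1}
    - {"slide": [0,0,-0.6],"delta_rot": [0,0,0.002],"hand": 1}
    - {"slide": [0,0,-0.6],"delta_rot": [0,0,0.002],"hand": 1}
    - {"slide": [0,0,0],"delta_rot": [0,0,0],"hand": 1}

```text
time_s: 14.38
eef_pos: [0.4333, -0.0002, 0.2636]
eef_rot: [0.003, 0.7, 0.715, 0.002]
wrist_force: [0.3, -0.9, 0.0]
opening: 1.001
```

```bash
python3 - <<'E'
from h import *
C=cams("side","top")
for n in C: cv2.imwrite(f"pics/{n}8.png",cv2.cvtColor(C[n]["frame"],cv2.COLOR_RGB2BGR))
a=cv2.resize(C["top"]["frame"][150:270,150:250],None,fx=5,fy=5,interpolation=cv2.INTER_CUBIC)
b=cv2.resize(C["side"]["frame"][160:280,280:400],None,fx=5,fy=5,interpolation=cv2.INTER_CUBIC)[:, :290*2]
cv2.imwrite("pics/m8.png",cv2.cvtColor(cv2.resize(np.hstack([a,b]),None,fx=.7,fy=.7),cv2.COLOR_RGB2BGR))
o=ctrl.get_obs();print(o["eef_pos"],o["wrist_force"],o["opening"])
E
```

```text
[4.31543358e-01 9.46306029e-05 2.60474438e-01] [-0.53808666  1.01838796  0.0729946 ] 1.0001902868283827
```

View pics/m8.png

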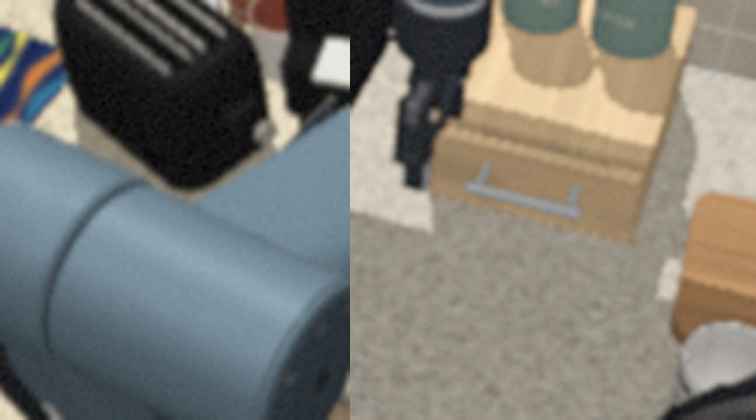

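View pics/top8.png

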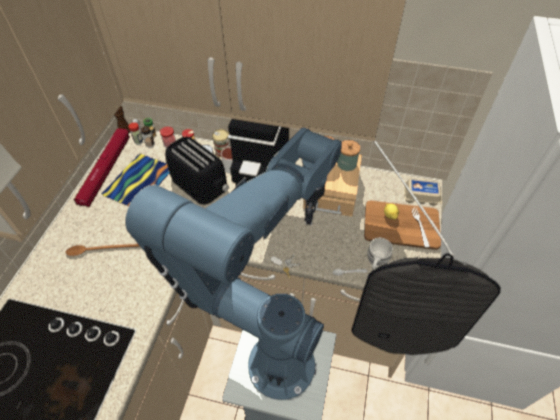

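```bash
python3 - <<'E'
from h import *
s=ctrl.camera("side"); im=cv2.cvtColor(s["frame"],cv2.COLOR_RGB2BGR)
a=np.linspace(0,2*np.pi,60)
f=16
big=cv2.resize(im[188:218,165:210],None,fx=f,fy=f,interpolation=cv2.INTER_CUBIC)
for z,rr in ((.1955,.0265),(.1575,.0265)):
    P=proj(s,np.c_[.4012+rr*np.cos(a),.359+rr*np.sin(a),z+0*a])
    print(z,P.min(0),P.max(0))
    cv2.polylines(big,[((P-[165,188]+.5)*f).astype(int).reshape(-1,1,2)],True,(0,0,255),1)
cv2.imwrite("pics/cap2.png",big)
plan([(.40,.22,.265,.0,5),(.4012,.359,.265,0,3)])
E
```

```text
0.1955 [178.35213143 192.46631526] [195.87730461 204.09988892]
0.1575 [179.90084457 201.50248949] [197.10751672 213.16915292]
0 slide [0.882, -0.106, -0.02] rot [-0.0001, -0.0, 0.0013] 
1 slide [0.881, -0.11, -0.021] rot [-0.0001, -0.0, 0.0013] 
2 slide [0.881, -0.113, -0.021] rot [-0.0001, -0.0, 0.0013] 
3 slide [0.88, -0.117, -0.021] rot [-0.0001, -0.0, 0.0013] 
4 slide [0.88, -0.121, -0.021] rot [-0.0001, -0.0, 0.0013] 
--
5 slide [0.927, 0.008, 0.0] rot [0.0, 0.0, 0.0] 
6 slide [0.927, 0.008, 0.0] rot [0.0, 0.0, 0.0] 
7 slide [0.927, 0.008, 0.0] rot [0.0, 0.0, 0.0]
```

View pics/cap2.png

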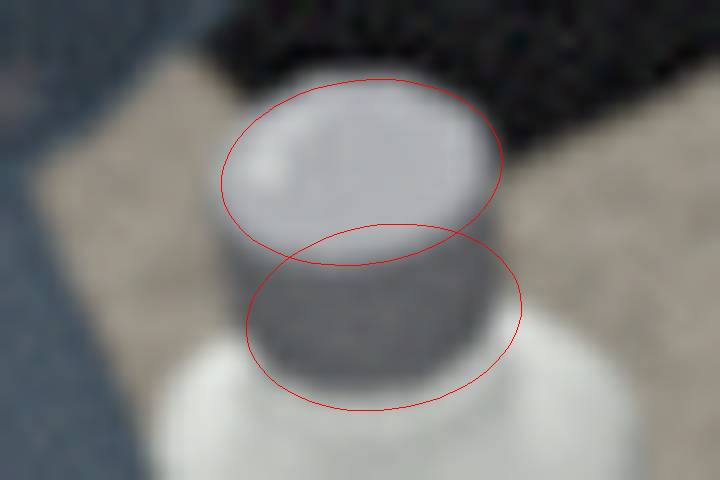

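drive_tool:
  deltas:
    - {"slide": [0.88,-0.1,-0.02],"delta_rot": [0,0,0.001],"hand": 1}
    - {"slide": [0.88,-0.1,-0.02],"delta_rot": [0,0,0.001],"hand": 1}
    - {"slide": [0.88,-0.1,-0.02],"delta_rot": [0,0,0.001],"hand": 1}
    - {"slide": [0.88,-0.1,-0.02],"delta_rot": [0,0,0.001],"hand": 1}
    - {"slide": [0.88,-0.1,-0.02],"delta_rot": [0,0,0.001],"hand": 1}

```text
time_s: 15.15
eef_pos: [0.4024, 0.2209, 0.2642]
eef_rot: [-0.001, 0.705, 0.709, -0.001]
wrist_force: [1.2, -0.4, 0.3]
opening: 0.996
```

drive_tool:
  deltas:
    - {"slide": [0.93,0,0],"delta_rot": [0,0,0],"hand": 1}
    - {"slide": [0.93,0,0],"delta_rot": [0,0,0],"hand": 1}
    - {"slide": [0.8,0,0],"delta_rot": [0,0,0],"hand": 1}
    - {"slide": [0,0,0],"delta_rot": [0,0,0],"hand": 1}
    - {"slide": [0,0,0],"delta_rot": [0,0,0],"hand": 1}

```text
time_s: 15.78
eef_pos: [0.4021, 0.352, 0.2642]
eef_rot: [-0.0, 0.705, 0.709, -0.001]
wrist_force: [0.2, -0.7, -0.0]
opening: 1.001
```

```bash
python3 - <<'E'
from h import *
C=cams("side")
a=cv2.resize(C["side"]["frame"][150:260,140:260],None,fx=5,fy=5,interpolation=cv2.INTER_CUBIC)
cv2.imwrite("pics/m9.png",cv2.cvtColor(a,cv2.COLOR_RGB2BGR))
o=ctrl.get_obs();print(o["eef_pos"],o["wrist_force"],o["q"])
plan([(.403,.361,.205,0,3),(.403,.361,.166,0,2)])
E
```

```text
[0.40237524 0.35173119 0.26465041] [ 0.16297117 -1.10102602  0.33627307] [ 4.96324324e-01  6.38030420e-02  1.66857480e+00 -3.77409531e-04
  1.41130055e+00  4.91681209e-01]
0 slide [0.062, 0.005, 0.398] rot [-0.0002, 0.0001, 0.0005] 
1 slide [0.062, 0.005, 0.398] rot [-0.0002, 0.0001, 0.0005] 
2 slide [0.062, 0.004, 0.398] rot [-0.0002, 0.0001, 0.0005] 
3 slide [0.0, 0.0, 0.39] rot [0.0, 0.0, 0.0] 
4 slide [0.0, 0.0, 0.39] rot [0.0, 0.0, 0.0] 
--
```

View pics/m9.png

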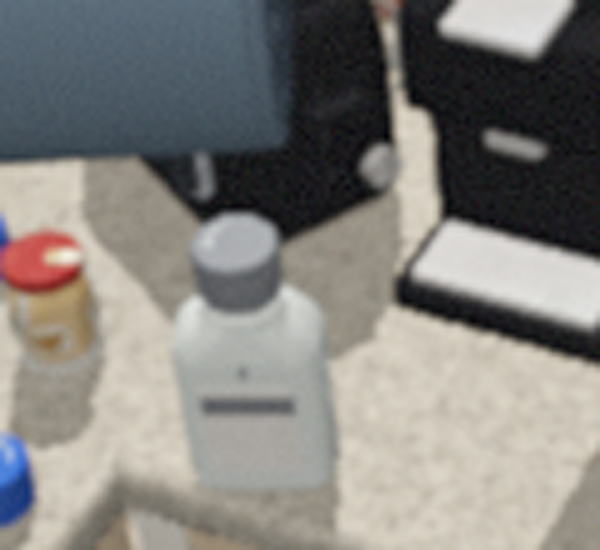

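drive_tool:
  deltas:
    - {"slide": [0.06,0,0.4],"delta_rot": [0,0,0],"hand": 1}
    - {"slide": [0.06,0,0.4],"delta_rot": [0,0,0],"hand": 1}
    - {"slide": [0.06,0,0.4],"delta_rot": [0,0,0],"hand": 1}
    - {"slide": [0,0,0.2],"delta_rot": [0,0,0],"hand": 1}
    - {"slide": [0,0,0],"delta_rot": [0,0,0],"hand": 1}

```text
time_s: 16.45
eef_pos: [0.4025, 0.3607, 0.1952]
eef_rot: [-0.0, 0.706, 0.709, -0.001]
wrist_force: [-0.3, 0.6, 1.0]
opening: 0.999
```

```bash
python3 - <<'E'
from h import *
C=cams("side")
a=cv2.resize(C["side"]["frame"][150:260,140:260],None,fx=5,fy=5,interpolation=cv2.INTER_CUBIC)
cv2.imwrite("pics/m10.png",cv2.cvtColor(a,cv2.COLOR_RGB2BGR))
o=ctrl.get_obs();print(o["eef_pos"],o["wrist_force"])
E
```

```text
[0.40290868 0.36117116 0.19603831] [-0.46031246  0.10634584  0.2441461 ]
```

View pics/m10.png

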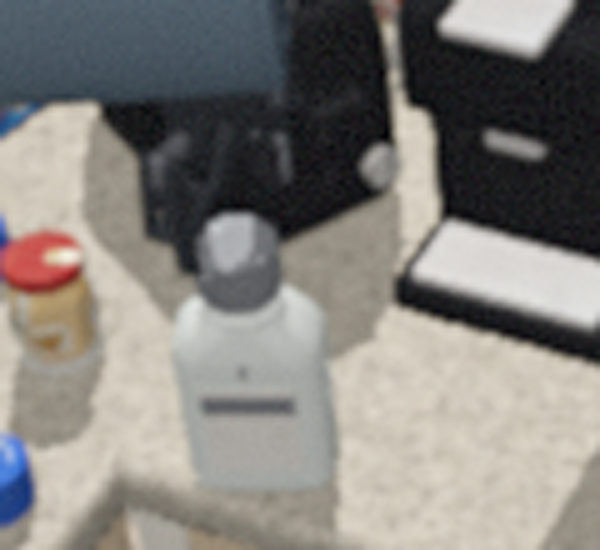

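```bash
python3 - <<'E'
from h import *
s=ctrl.camera("side")
p=ctrl.get_obs()["eef_pos"]
for dx in (-.057,-.0425,.0425,.057):
  for dy in (-.011,.011):
    print(dx,dy,((proj(s,[p[0]+dx,p[1]+dy,p[2]+.013])-[140,150])*5+2).round(), )
print(((proj(s,[.403,.361,.1955])-[140,150])*5+2).round())
E
```

```text
-0.057 -0.011 [[202. 287.]]
-0.057 0.011 [[169. 277.]]
-0.0425 -0.011 [[214. 271.]]
-0.0425 0.011 [[182. 262.]]
0.0425 -0.011 [[283. 185.]]
0.0425 0.011 [[251. 176.]]
0.057 -0.011 [[294. 171.]]
0.057 0.011 [[263. 162.]]
[[236. 240.]]
```

drive_tool:
  deltas:
    - {"slide": [0,0,0.2],"delta_rot": [0,0,0],"hand": 1}
    - {"slide": [0,0,0.2],"delta_rot": [0,0,0],"hand": 1}
    - {"slide": [0,0,0.2],"delta_rot": [0,0,0],"hand": 1}
    - {"slide": [0,0,0],"delta_rot": [0,0,0],"hand": 1}
    - {"slide": [0,0,0],"delta_rot": [0,0,0],"hand": 1}

```text
time_s: 17.18
eef_pos: [0.4027, 0.3618, 0.1658]
eef_rot: [-0.0, 0.705, 0.709, 0.0]
wrist_force: [-0.3, 0.7, 0.5]
opening: 0.997
```

drive_tool:
  deltas:
    - {"slide": [0,0,0],"delta_rot": [0,0,0],"hand": 0.7}
    - {"slide": [0,0,0],"delta_rot": [0,0,0],"hand": 0.4}
    - {"slide": [0,0,0],"delta_rot": [0,0,0],"hand": 0.2}
    - {"slide": [0,0,0],"delta_rot": [0,0,0],"hand": 0.2}
    - {"slide": [0,0,0],"delta_rot": [0,0,0],"hand": 0.2}

```text
time_s: 17.8
eef_pos: [0.4029, 0.3619, 0.1666]
eef_rot: [0.0, 0.705, 0.709, 0.001]
wrist_force: [-1.9, 0.7, 5.7]
opening: 0.603
```

```bash
python3 - <<'E'
from h import *
C=cams("side")
a=cv2.resize(C["side"]["frame"][150:260,140:260],None,fx=5,fy=5,interpolation=cv2.INTER_CUBIC)
cv2.imwrite("pics/m11.png",cv2.cvtColor(a,cv2.COLOR_RGB2BGR))
o=ctrl.get_obs();print(o["eef_pos"],o["wrist_force"],o["torque"],o["opening"])
E
```

```text
[0.40289897 0.36194166 0.1666003 ] [-1.83449005 -0.57177307  5.36061805] [-0.07272927  0.35714277 -0.01682333] 0.6067706162332245
```

View pics/m11.png

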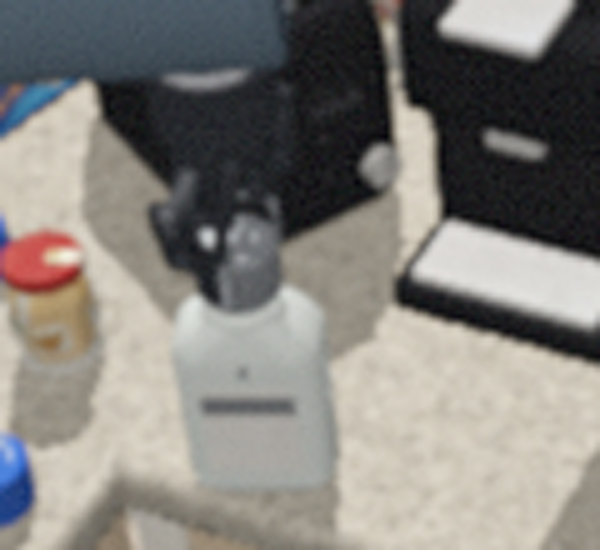

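```bash
python3 - <<'E'
from h import *
s=ctrl.camera("side")
for X in ([.3765,.361,.172],[.3765-.0145,.372,.172],[.3765-.0145,.35,.172],[.3765,.35,.172],[.3765,.372,.172]): print(X,((proj(s,X)-[140,150])*5+2).round())
im=cv2.cvtColor(s["frame"],cv2.COLOR_RGB2BGR)[185:218,165:205]
im=cv2.convertScaleAbs(im,alpha=1.6,beta=20)
cv2.imwrite("pics/m12.png",cv2.resize(im,None,fx=16,fy=16,interpolation=cv2.INTER_CUBIC))
E
```

```text
[0.3765, 0.361, 0.172] [[219. 296.]]
[0.362, 0.372, 0.172] [[191. 306.]]
[0.362, 0.35, 0.172] [[223. 316.]]
[0.3765, 0.35, 0.172] [[235. 300.]]
[0.3765, 0.372, 0.172] [[203. 291.]]
```

View pics/m12.png

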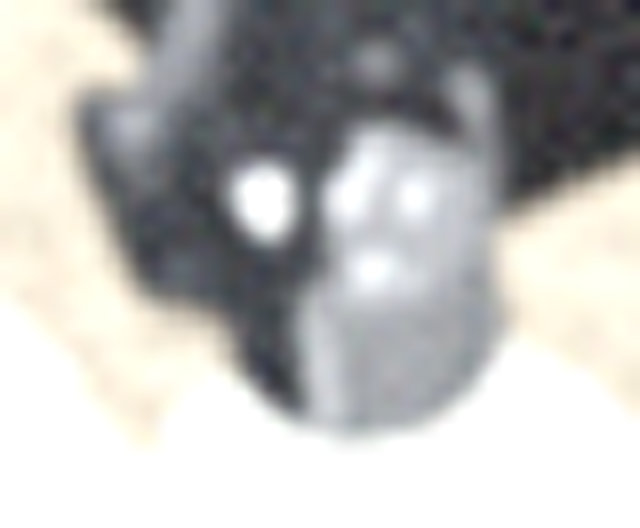

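Opening is 0.605, about 51 mm, and the pad sits on the cap's near side at about (186,209). Now I'll press down.

drive_tool:
  deltas:
    - {"slide": [0,0,0.04],"delta_rot": [0,0,0],"hand": 0.2}
    - {"slide": [0,0,0.04],"delta_rot": [0,0,0],"hand": 0.2}
    - {"slide": [0,0,0.03],"delta_rot": [0,0,0],"hand": 0.2}
    - {"slide": [0,0,0],"delta_rot": [0,0,0],"hand": 0.2}
    - {"slide": [0,0,0],"delta_rot": [0,0,0],"hand": 0.2}

```text
time_s: 18.52
eef_pos: [0.4033, 0.3622, 0.1619]
eef_rot: [0.0, 0.705, 0.709, 0.001]
wrist_force: [-1.8, -1.1, 9.9]
opening: 0.609
```

```bash
python3 - <<'E'
from h import *
o=ctrl.get_obs();print(o["eef_pos"],o["wrist_force"],o["torque"],o["opening"])
E
```

```text
[0.40333188 0.36216483 0.16193593] [-1.81985193 -1.05087534  9.90054306] [-0.18118799  0.50021932  0.00850099] 0.6088416932653523
```

drive_tool:
  deltas:
    - {"slide": [0,0,0.03],"delta_rot": [0,0,0],"hand": 0.2}
    - {"slide": [0,0,0.015],"delta_rot": [0,0,0],"hand": 0.2}
    - {"slide": [0,0,0],"delta_rot": [0,0,0],"hand": 0.2}
    - {"slide": [0,0,0],"delta_rot": [0,0,0],"hand": 0.2}
    - {"slide": [0,0,0],"delta_rot": [0,0,0],"hand": 0.2}

```text
time_s: 19.15
eef_pos: [0.4035, 0.3623, 0.16]
eef_rot: [0.0, 0.705, 0.709, 0.001]
wrist_force: [-2.8, -1.7, 11.6]
opening: 0.604
```

```bash
python3 - <<'E'
from h import *
o=ctrl.get_obs();print(o["eef_pos"],o["wrist_force"],o["torque"],o["opening"])
E
```

```text
[0.40347121 0.36226198 0.16002329] [-2.76993869 -1.67233119 11.56851445] [-0.21821527  0.55208321  0.00750134] 0.6043335577411707
```

drive_tool:
  deltas:
    - {"slide": [0,0,0],"delta_rot": [0,0,-0.015],"hand": 0.2}
    - {"slide": [0,0,0],"delta_rot": [0,0,-0.025],"hand": 0.2}
    - {"slide": [0,0,0],"delta_rot": [0,0,-0.025],"hand": 0.2}
    - {"slide": [0,0,0],"delta_rot": [0,0,-0.025],"hand": 0.2}
    - {"slide": [0,0,0],"delta_rot": [0,0,-0.01],"hand": 0.2}

```text
time_s: 19.77
eef_pos: [0.4039, 0.3625, 0.1602]
eef_rot: [0.001, 0.585, 0.811, 0.002]
wrist_force: [-2.4, 0.4, 11.1]
opening: 0.608
```

```bash
python3 - <<'E'
from h import *
o=ctrl.get_obs();print(o["eef_pos"],o["wrist_force"],o["torque"],o["opening"])
C=cams("side")
a=cv2.resize(C["side"]["frame"][150:260,140:260],None,fx=5,fy=5,interpolation=cv2.INTER_CUBIC)
cv2.imwrite("pics/m13.png",cv2.cvtColor(a,cv2.COLOR_RGB2BGR))
E
```

```text
[0.40390801 0.36253196 0.16024209] [-2.35132747  0.40327927 11.07894545] [-0.0681841   0.27976072 -0.05255837] 0.6079560214241
```

View pics/m13.png

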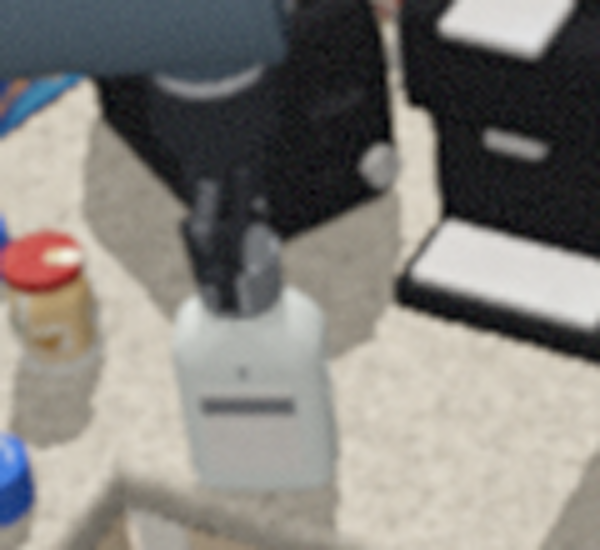

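The bottle's label at (189,231) hasn't moved after an 18° turn, and the press is holding at 11 N. I'll keep turning.

drive_tool:
  deltas:
    - {"slide": [0,0,0.01],"delta_rot": [0,0,-0.025],"hand": 0.2}
    - {"slide": [0,0,0],"delta_rot": [0,0,-0.03],"hand": 0.2}
    - {"slide": [0,0,0],"delta_rot": [0,0,-0.03],"hand": 0.2}
    - {"slide": [0,0,0],"delta_rot": [0,0,-0.03],"hand": 0.2}
    - {"slide": [0,0,0],"delta_rot": [0,0,-0.025],"hand": 0.2}

```text
time_s: 20.45
eef_pos: [0.4043, 0.3628, 0.16]
eef_rot: [0.001, 0.394, 0.919, 0.002]
wrist_force: [0.1, 1.1, 12.6]
opening: 0.607
```

drive_tool:
  deltas:
    - {"slide": [0,0,0],"delta_rot": [0,0,-0.03],"hand": 0.2}
    - {"slide": [0,0,0],"delta_rot": [0,0,-0.03],"hand": 0.2}
    - {"slide": [0,0,0],"delta_rot": [0,0,-0.03],"hand": 0.2}
    - {"slide": [0,0,0],"delta_rot": [0,0,-0.03],"hand": 0.2}
    - {"slide": [0,0,0],"delta_rot": [0,0,-0.03],"hand": 0.2}

```text
time_s: 21.08
eef_pos: [0.4046, 0.3629, 0.1602]
eef_rot: [0.002, 0.168, 0.986, 0.002]
wrist_force: [-0.8, 0.6, 11.5]
opening: 0.606
```

drive_tool:
  deltas:
    - {"slide": [0,0,0],"delta_rot": [0,0,-0.03],"hand": 0.2}
    - {"slide": [0,0,0],"delta_rot": [0,0,-0.01],"hand": 0.2}
    - {"slide": [0,0,0],"delta_rot": [0,0,0],"hand": 0.2}
    - {"slide": [0,0,0],"delta_rot": [0,0,0],"hand": 0.2}
    - {"slide": [0,0,0],"delta_rot": [0,0,0],"hand": 0.2}

```text
time_s: 21.7
eef_pos: [0.4046, 0.3629, 0.1602]
eef_rot: [0.002, 0.107, 0.994, 0.002]
wrist_force: [0.3, 0.8, 11.3]
opening: 0.601
```

```bash
python3 - <<'E'
from h import *
o=ctrl.get_obs();print(o["eef_pos"],o["wrist_force"],o["torque"],o["opening"])
q=o["eef_rot"];R=Ro.from_quat([q[1],q[2],q[3],q[0]]).as_matrix();print(np.degrees(np.arctan2(R[1,1],R[0,1])))
C=cams("side")
a=cv2.resize(C["side"]["frame"][150:260,140:260],None,fx=5,fy=5,interpolation=cv2.INTER_CUBIC)
cv2.imwrite("pics/m14.png",cv2.cvtColor(a,cv2.COLOR_RGB2BGR))
E
```

```text
[0.40464683 0.36289569 0.16016792] [ 0.32820863  0.80421552 11.25147866] [0.12869057 0.05326089 0.00273726] 0.6014232198912306
77.70360685158784
```

View pics/m14.png

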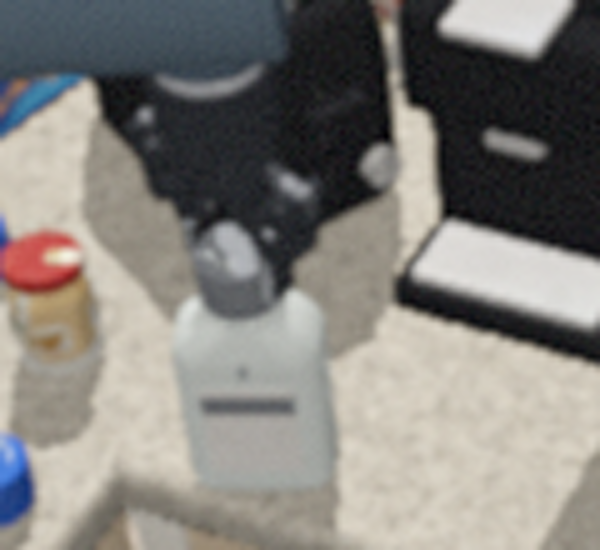

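Total turn is about 77°, and the bottle hasn't moved. I'll lift gently and watch the force.

drive_tool:
  deltas:
    - {"slide": [0,0,-0.05],"delta_rot": [0,0,0],"hand": 0.2}
    - {"slide": [0,0,-0.05],"delta_rot": [0,0,0],"hand": 0.2}
    - {"slide": [0,0,-0.06],"delta_rot": [0,0,0],"hand": 0.2}
    - {"slide": [0,0,-0.06],"delta_rot": [0,0,0],"hand": 0.2}
    - {"slide": [0,0,0],"delta_rot": [0,0,0],"hand": 0.2}

```text
time_s: 22.38
eef_pos: [0.4032, 0.3619, 0.1692]
eef_rot: [0.001, 0.107, 0.994, 0.0]
wrist_force: [1.3, 1.0, 3.6]
opening: 0.606
```

```bash
python3 - <<'E'
from h import *
o=ctrl.get_obs();print(o["eef_pos"],o["wrist_force"],o["torque"],o["opening"])
C=cams("side")
a=cv2.resize(C["side"]["frame"][150:260,140:260],None,fx=5,fy=5,interpolation=cv2.INTER_CUBIC)
cv2.imwrite("pics/m15.png",cv2.cvtColor(a,cv2.COLOR_RGB2BGR))
E
```

```text
[0.40322073 0.36193149 0.1691656 ] [1.25409803 1.00988774 3.62540829] [ 0.16910737 -0.22127705  0.00571997] 0.6064932901022668
```

View pics/m15.png

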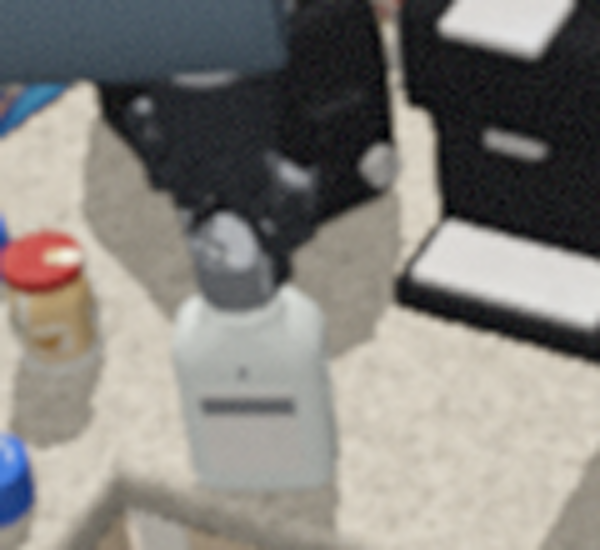

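drive_tool:
  deltas:
    - {"slide": [0,0,-0.06],"delta_rot": [0,0,0],"hand": 0.2}
    - {"slide": [0,0,-0.06],"delta_rot": [0,0,0],"hand": 0.2}
    - {"slide": [0,0,-0.06],"delta_rot": [0,0,0],"hand": 0.2}
    - {"slide": [0,0,0],"delta_rot": [0,0,0],"hand": 0.2}
    - {"slide": [0,0,0],"delta_rot": [0,0,0],"hand": 0.2}

```text
time_s: 23.05
eef_pos: [0.4026, 0.3616, 0.1774]
eef_rot: [-0.0, 0.107, 0.994, -0.0]
wrist_force: [-0.3, 1.1, 0.1]
opening: 0.603
```

```bash
python3 - <<'E'
from h import *
o=ctrl.get_obs();print(o["eef_pos"],o["wrist_force"],o["torque"],o["opening"])
C=cams("side")
a=cv2.resize(C["side"]["frame"][150:260,140:260],None,fx=5,fy=5,interpolation=cv2.INTER_CUBIC)
cv2.imwrite("pics/m16.png",cv2.cvtColor(a,cv2.COLOR_RGB2BGR))
E
```

```text
[0.4025734  0.36160038 0.17738595] [-0.34869672  1.08973443  0.11948865] [ 0.12011969 -0.10298695  0.01079582] 0.603091133554788
```

View pics/m16.png

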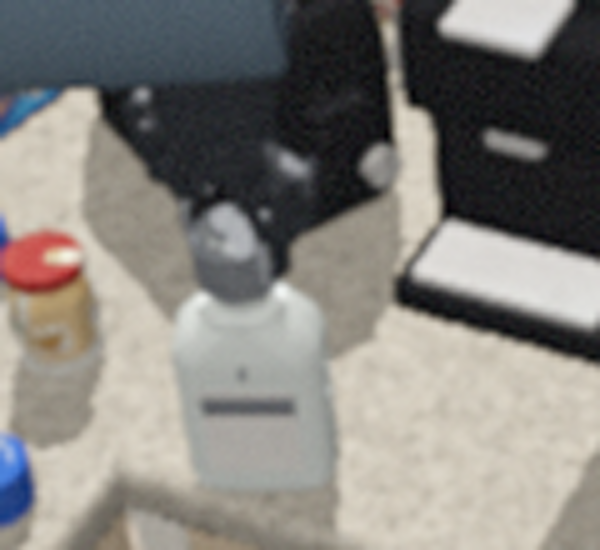

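drive_tool:
  deltas:
    - {"slide": [0,0,-0.15],"delta_rot": [0,0,0],"hand": 0.2}
    - {"slide": [0,0,-0.25],"delta_rot": [0,0,0],"hand": 0.2}
    - {"slide": [0,0,-0.25],"delta_rot": [0,0,0],"hand": 0.2}
    - {"slide": [0,0,-0.2],"delta_rot": [0,0,0],"hand": 0.2}
    - {"slide": [0,0,-0.12],"delta_rot": [0,0,0],"hand": 0.2}

```text
time_s: 23.72
eef_pos: [0.4029, 0.3618, 0.2272]
eef_rot: [0.001, 0.107, 0.994, 0.0]
wrist_force: [-0.5, -0.8, -0.8]
opening: 0.606
```

drive_tool:
  deltas:
    - {"slide": [0,0,0],"delta_rot": [0,0,0],"hand": 0.2}
    - {"slide": [0,0,0],"delta_rot": [0,0,0],"hand": 0.2}
    - {"slide": [0,0,0],"delta_rot": [0,0,0],"hand": 0.2}
    - {"slide": [0,0,0],"delta_rot": [0,0,0],"hand": 0.2}
    - {"slide": [0,0,0],"delta_rot": [0,0,0],"hand": 0.2}

```text
time_s: 24.35
eef_pos: [0.4026, 0.3616, 0.2259]
eef_rot: [-0.0, 0.107, 0.994, -0.0]
wrist_force: [-0.4, 0.5, -0.2]
opening: 0.608
```

```bash
python3 - <<'E'
from h import *
o=ctrl.get_obs();print(o["eef_pos"],o["eef_rot"],o["wrist_force"],o["opening"])
s=ctrl.camera("side")
f=8;x0,y0=150,150
im=cv2.cvtColor(s["frame"],cv2.COLOR_RGB2BGR)[y0:y0+72,x0:x0+70]
big=cv2.resize(im,None,fx=f,fy=f,interpolation=cv2.INTER_CUBIC)
raw=big.copy()
a=np.linspace(0,2*np.pi,60)
def el(x,y,z,r,c): 
    P=proj(s,np.c_[x+r*np.cos(a),y+r*np.sin(a),z+0*a]); cv2.polylines(big,[((P-[x0,y0]+.5)*f).astype(int).reshape(-1,1,2)],True,c,1)
el(.4035,.361,.2555,.0265,(0,0,255)); el(.4035,.361,.2175,.0265,(0,0,255)); el(.4035,.361,.1725,.0165,(0,255,0)); el(.4035,.361,.150,.0275,(0,255,0))
cv2.imwrite("pics/m17.png",cv2.resize(np.hstack([raw,big]),None,fx=.7,fy=.95))
cv2.imwrite("pics/side17.png",cv2.cvtColor(s["frame"],cv2.COLOR_RGB2BGR))
E
```

```text
[0.40258714 0.36162186 0.22585662] [-1.40521475e-04  1.07158186e-01  9.94241968e-01 -1.14314866e-04] [-0.35539687  0.48806494 -0.17713066] 0.6082209389504502
```

View pics/m17.png

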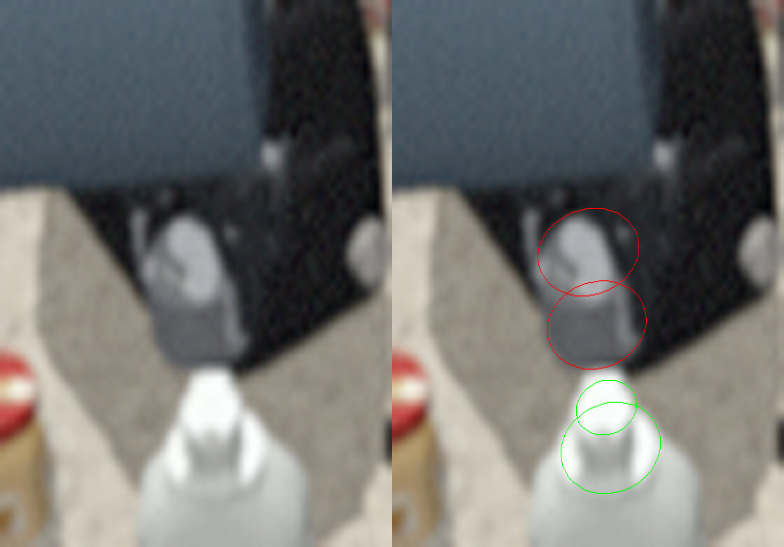

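View pics/side17.png

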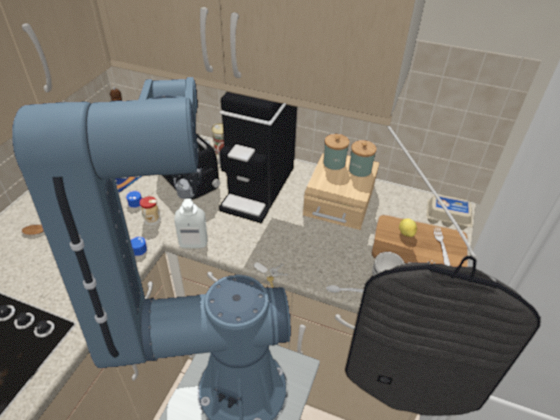

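The cap is off. The white neck shows at about (187,197), with the cap held above it at about (184,186). Everything else looks unchanged, and the drawer is shut. I'll check the centring close up.

```bash
python3 - <<'E'
from h import *
s=ctrl.camera("side")
f=14;x0,y0=162,175
im=cv2.cvtColor(s["frame"],cv2.COLOR_RGB2BGR)[y0:y0+42,x0:x0+50]
big=cv2.resize(im,None,fx=f,fy=f,interpolation=cv2.INTER_CUBIC)
big=np.uint8(255*(big/255.)**.8)
a=np.linspace(0,2*np.pi,60)
def el(x,y,z,r,c): 
    P=proj(s,np.c_[x+r*np.cos(a),y+r*np.sin(a),z+0*a]); cv2.polylines(big,[((P-[x0,y0]+.5)*f).astype(int).reshape(-1,1,2)],True,c,1)
X,Y=.4045,.3625
el(.4026,.3616,.2175,.0265,(0,0,255)); el(X,Y,.1725,.0165,(0,200,0)); el(X,Y,.150,.0275,(0,200,0))
cv2.imwrite("pics/m18.png",big)
E
```

```text
(no output)
```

View pics/m18.png

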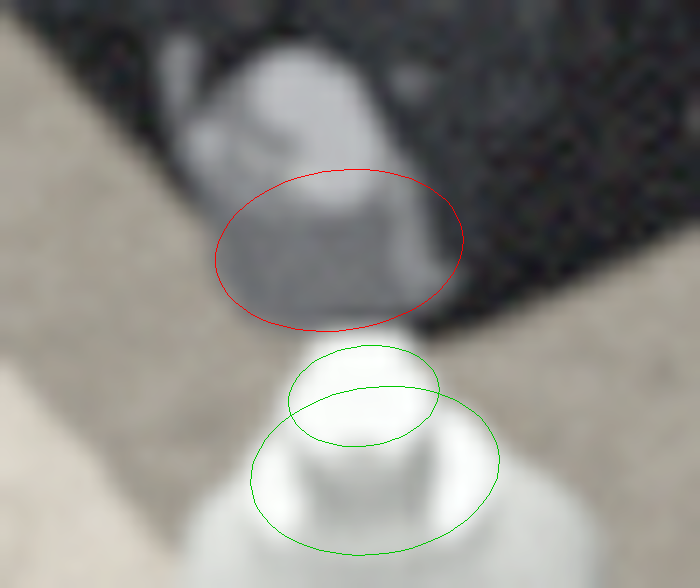

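drive_tool:
  deltas:
    - {"slide": [-0.02,0.02,0],"delta_rot": [0,0,0],"hand": 0.2}
    - {"slide": [0,0,0],"delta_rot": [0,0,0],"hand": 0.2}
    - {"slide": [0,0,0],"delta_rot": [0,0,0],"hand": 0.2}
    - {"slide": [0,0,0],"delta_rot": [0,0,0],"hand": 0.2}
    - {"slide": [0,0,0],"delta_rot": [0,0,0],"hand": 0.2}

```text
time_s: 25.08
eef_pos: [0.4038, 0.3624, 0.2261]
eef_rot: [-0.0, 0.107, 0.994, 0.0]
wrist_force: [0.9, 0.3, -0.8]
opening: 0.606
```

```bash
python3 - <<'E'
from h import *
o=ctrl.get_obs();print(o["eef_pos"],o["wrist_force"],o["opening"],np.abs(o["dq"]).max())
t=ctrl.camera("side")
cv2.imwrite("pics/fin.png",cv2.cvtColor(cv2.resize(t["frame"][150:280,120:400],None,fx=2.8,fy=2.8,interpolation=cv2.INTER_CUBIC),cv2.COLOR_RGB2BGR))
E
```

```text
[0.40382398 0.36243286 0.22605047] [ 0.86355589  0.25391778 -0.83859914] 0.6058890198507625 0.00245623017906034
```

View pics/fin.png

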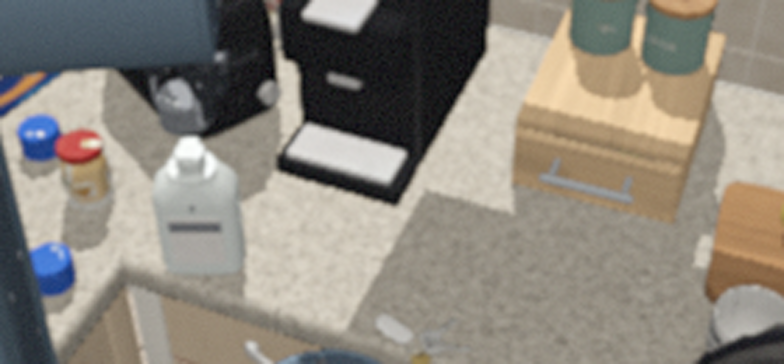

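The picture shows the drawer shut, the bottle upright with its neck bare at about (187,206), and the cap held over it at about (184,187). I'm handing in.

```bash
python3 -c "
from bench import ctrl
print(ctrl.hand_in())"
```

```text
the job is handed in; nothing more can be done
None
```

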